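Load the kiln rack in painting order

ROBOT

A 6-joint arm with a two-finger parallel gripper is mounted at the origin on the work surface. World frame = base frame: x ahead of the robot, y to its left, z up, the work surface at z = 0. Lengths are in m, angles in degrees, forces in N, time in s.
With the tool pointing down it reaches from about 0.225 to 0.725 m from the base axis. Payload 3.1 kg.
Tool frame: the origin (TCP) lies between the finger pads; the fingertips stand 19 mm ahead of it and the grasp point (between the pads) is the TCP (manip.tips_ahead is the distance from the TCP to the fingertips, in m); z points along the fingers, y is the line along which they close (so a half turn about z gives the same grasp; the last joint's range is limited). The gripper opens to 85 mm and grips with 20 to 120 N. Pads are 22 mm wide; open, the fingers measure 114 mm over their backs; the gripper's body (76 mm by 85 mm) begins 54 mm behind the grasp point. The pads swing forward as they close: fully open they stand 13 mm farther back than shut.
Start: joints at [-77.567, 2.75, 5.684, 92.934, 0, 82.678], TCP at [0.177, -0.494, 0.25] pointing down, gripper open.
Joint ranges: [-166.93, 166.93], [-56.73, 111.36], [-69.38, 81.34], [-121.58, 131.49], [-85.45, 84.26], [-180, 180]. Speed limits (degrees/s): [159.86, 159.86, 180, 180, 180, 180].

INTERFACE

Orientations are given as [roll, pitch, yaw] about the fixed x, y, z axes, in that order (R = Rz(yaw) Ry(pitch) Rx(roll)).
In Python, from workcell import monitor, vision, manip gives the robot as it stands.
- The arm moves only by the tool servo_tool, never from a script. Its argument "motion" is a list of rows, each an object of numbers: "tx", "ty", "tz": the shift along the tool's x, y, z in normalised numbers (1 is 0.3 m); "turn": the turn about the tool's z in a scale on which 1.0 is 360 degrees. A call has 1 to 8 rows; each row is the pose to reach, as a shift and turn from the pose commanded when the call began, along the tool's axes at that moment; what a row does not reach only later rows make up. A row lasts 1/12 s, in which the tool goes at most 41.7 mm and 7.16 degrees, less where a joint would pass 70% of its speed; a pose out of reach is approached as far as the arm can. No shift or turn number may pass 1 either way. A call with a gripper value outside its range is refused whole. "fingers" is the closure, from -1 (fully open) to 1 (shut), set as the call begins (left out, the last holds). The fingers move at their own pace and stop on an object; the grip force is fixed at half the most. Time passes only in rows, so rows that repeat a pose let the fingers close. It gives the time, the measured TCP pose, the force, the opening and the grip force at its end, in the units of the state.
- monitor.get_obs(): the state, without advancing time (a new reading comes with each control period).
- vision.grab_frame(name): name is "scene" or "side" or "wrist"; returns (picture, depth): 480x640x3 uint8, blue, green, red; 480x640 float32, m along the optical axis (not along the pixel's ray), 0 where there is no reading.
- vision.camera_info(name): a dict with "fx", "fy", "cx", "cy" (pixels), "rvec" (rotation vector, rad) and "tvec" (3), from world to camera coordinates, as OpenCV has them. Camera axes: x right, y down, z forward; pixel columns grow to the right and rows downward; lengths in m; the calibration is good to about 2 mm. A picture is of the moment at which its call begins: read the wrist's pose just before it. camera_info takes no time and is no camera call; for the wrist camera it gives the pose at the moment of the call.
- manip.hand_in(): hands the job in; it is judged then, once.
The state is a dict: "time": time; "qpos": joint angles; "qvel": joint speeds; "joint_efforts": joint torques, N m; "ee_pos": TCP position; "eef_rot": TCP orientation; "contact_force": force on the tool from outside, world axes, zero at the start; "ft_torque": the same for the moment, N m; "finger_gap": finger opening in m; "gripper_force": force on a finger pad.
Only numpy, scipy, OpenCV 4.12 (cv2) and the standard library are available. Lean on these libraries where they do the work, as an engineer would, in place of code of your own. Each camera call takes 0.05 s, during which the arm holds its last target. There are 200 camera calls.

TASK

Move the four painted porcelain pieces from the wooden drying rack to the steel kiln rack, one in each stall, keeping their order as counted from the black knob: the piece nearest the knob on the drying rack goes into the stall nearest the knob on the kiln rack, and so on down the row. Keep the pieces upright, do not drop them, and leave each standing flat on the floor of its stall, let go.

Things in the scene. Friction and masses are not known exactly. Their poses are not given: they have to be found in the camera images.
- drying_rack: Low pale wooden board, 296 x 76 mm, top 14 mm above the table, with a row of four terracotta tiles; a white porcelain piece stands on each at the start. Origin: table level under mid-row; x along the row to the knob, z up. Places centred at x = 96, 32, -32, -96 mm, y = 0. Black knob at x = 147 mm, 26 mm wide, 36 mm high. Fixed; any yaw, left or right.
- kiln_rack: Low grey steel tray, 296 x 68 mm, with a row of four empty stalls, 60 mm square inside, between dark ribs 4 mm thick; floors 14 mm, rib tops 20 mm above the table. Origin: table level under mid-row; x along the row to the knob, z up. Places centred at x = 96, 32, -32, -96 mm, y = 0. Black knob at x = 147 mm, 26 mm wide, 36 mm high. Fixed; any yaw, left or right.
- vase: White porcelain bud vase with a narrow neck and small dark mouth, 85 mm tall, round, foot 38 mm across; straight-sided belly 42 mm across from 28 to 52 mm above its foot (grip there), neck 18 mm at 76 mm. About 130 g. Origin at the centre of its underside, z up the axis.
- egg_cup: White porcelain egg cup, open bowl on a stem, 60 mm tall, round, foot 40 mm across, stem 20 mm; bowl straight-sided, 44 mm across from 32 to 60 mm above its foot (grip there). About 90 g. Origin at the centre of its underside, z up the axis.
- shaker: White porcelain salt shaker with a domed top and small dark pour holes, 71 mm tall, round, foot 38 mm across; straight-sided body 35 mm across from 30 to 56 mm above its foot (grip there). About 100 g. Origin at the centre of its underside, z up the axis.
- jar: White porcelain jar with a lid that cannot come off and a round blue knob on it, 66 mm tall, round, foot 40 mm across; straight-sided body 44 mm across from 10 to 44 mm above its foot (grip there), lid rim 47 mm across from 44 to 49 mm. About 140 g. Origin at the centre of its underside, z up the axis.
- tile_vase: Terracotta tile, 54 x 54 x 6 mm, fixed on the drying rack, on which the vase stands at the start (all four tiles look alike). Origin at the centre of its underside, 14 mm above the table; its top is 20 mm above the table. It does not move and so marks where the vase stood in the row.
- tile_egg_cup: Terracotta tile, 54 x 54 x 6 mm, fixed on the drying rack, on which the egg cup stands at the start (all four tiles look alike). Origin at the centre of its underside, 14 mm above the table; its top is 20 mm above the table. It does not move and so marks where the egg cup stood in the row.
- tile_shaker: Terracotta tile, 54 x 54 x 6 mm, fixed on the drying rack, on which the shaker stands at the start (all four tiles look alike). Origin at the centre of its underside, 14 mm above the table; its top is 20 mm above the table. It does not move and so marks where the shaker stood in the row.
- tile_jar: Terracotta tile, 54 x 54 x 6 mm, fixed on the drying rack, on which the jar stands at the start (all four tiles look alike). Origin at the centre of its underside, 14 mm above the table; its top is 20 mm above the table. It does not move and so marks where the jar stood in the row.
Things that resemble listed ones, but are neither listed nor needed, are in the scene too. What is shaped like the egg_cup but turquoise or yellow is not meant.

How it is judged:
By the outcome, as a careful person would: the job done as asked, in the order asked, and still so for the second after the job is handed in, with the robot touching nothing.
It also fails if it takes over 110 s, if anything falls off the work surface, if the arm or the gripper's body presses on something with over 40 N, if the wrist force passes 120 N, or if a joint passes its speed limit or range.

## Working session

There is one attempt and no reset: what is moved stays moved. The work goes in short steps, Python scripts to look and compute and a tool call to move; the robot and the scene stay as the last step left them, time stands still between calls to the robot, and variables do not carry over. Pictures are saved under pics/ and viewed, at most 14 in all, crops included, and the job is handed in when it is done.

Besides the shell and the picture viewer there is one more tool, called as name(argument=value, ...), one argument or row to a line, values as JSON. servo_tool: Moves the arm, as the interface text tells. Its arguments: {"type":"object","properties":{"motion":{"type":"array","items":{"type":"object","properties":{"tx":{"type":"number"},"ty":{"type":"number"},"tz":{"type":"number"},"turn":{"type":"number"}}}},"fingers":{"type":"number"}},"required":["motion"]}

```bash
mkdir -p pics; ls; cat > h.py <<'E'
import numpy as np, cv2
from workcell import monitor, vision, manip
def cam(n):
    c=vision.camera_info(n); R=cv2.Rodrigues(np.array(c['rvec'],float))[0]; t=np.array(c['tvec'],float).ravel()
    return c,R,t
def grab(n,f):
    c=cam(n); p,d=vision.grab_frame(n); cv2.imwrite(f'pics/{f}.png',p); np.savez(f'pics/{f}.npz',d=d,K=[c[0][k] for k in('fx','fy','cx','cy')],R=c[1],t=c[2]); return p,d
def load(f):
    z=np.load(f'pics/{f}.npz'); return z['d'],z['K'],z['R'],z['t']
def ray(f,u,v):
    d,K,R,t=load(f); r=np.array([(u-K[2])/K[0],(v-K[3])/K[1],1]); return -R.T@t, R.T@r
def onz(f,u,v,z):
    o,r=ray(f,u,v); return o+r*(z-o[2])/r[2]
def dep(f,u,v):
    o,r=ray(f,u,v); d=load(f)[0]; return o+r*np.median(d[v-1:v+2,u-1:u+2])
def cloud(f):
    d,K,R,t=load(f); v,u=np.mgrid[:480,:640]; P=np.stack([(u-K[2])/K[0]*d,(v-K[3])/K[1]*d,d],-1)-t
    P=P@R; P[d==0]=np.nan; return P
E
python3 - <<'E'
from h import *
grab('scene','sc0');grab('side','si0')
for n in('scene','side','wrist'):
    c,R,t=cam(n); print(n,(-R.T@t).round(3),R[2].round(2),c['fx'])
print(monitor.get_obs())
E
```

```text
pics
scene [1.129 0.18  0.628] [-0.7  -0.18 -0.69] 488.23660175693266
side [0.071 0.6   0.643] [ 0.5  -0.6  -0.63] 542.8009192601048
wrist [ 0.254 -0.465  0.372] [-0.3  -0.11 -0.95] 336.30597128012056
{'time': 0.1, 'qpos': array([-7.75678125e+01,  2.79057594e+00,  5.60040495e+00,  9.29347074e+01,
       -4.28726017e-04,  8.26761235e+01]), 'qvel': array([ 0.05775672, -0.06652467,  0.31534955,  0.05570889,  0.04404884,
        0.03067464]), 'joint_efforts': array([ 2.65445247e-03, -3.39851761e+01,  3.20935857e+01,  1.58373755e-02,
       -8.35275000e-05,  4.61233739e-06]), 'ee_pos': array([ 0.17731898, -0.49359612,  0.24921508]), 'eef_rot': array([-1.79876086e+02, -1.54940021e-02,  1.97560477e+01]), 'contact_force': array([ 0.28205437,  0.2894485 , -0.14481669]), 'ft_torque': array([ 0.00709962,  0.02992797, -0.03567352]), 'gripper_force': 0.0, 'finger_gap': 0.0852560926890304}
```

View pics/sc0.png

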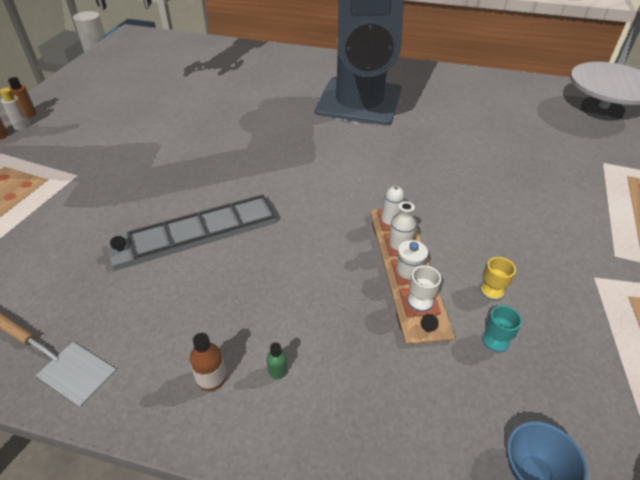

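View pics/si0.png

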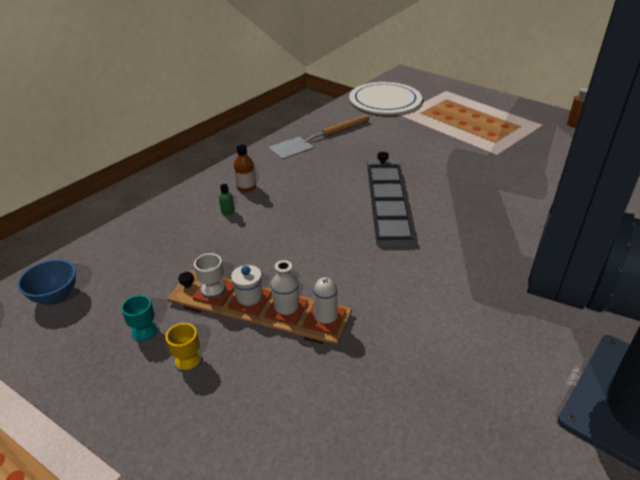

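Scene view: the drying rack runs from the knob at (430,323), with egg cup (424,288), jar (411,260), vase (403,228) and shaker (394,205). The kiln rack's knob is at (118,243), with stalls at (150,238), (185,230), (220,220) and (254,210).
In the side view the drying-rack knob is at (186,279) and the kiln knob at (383,157).
Possible mix-ups: white cup (424,288) against yellow cup (498,277) and turquoise cup (502,327). White pieces: jar (411,260, blue knob), vase (403,228, dark mouth) and shaker (394,205, dome). I choose the white ones on the rack.

```bash
python3 - <<'E'
from h import *
s=cv2.imread('pics/sc0.png');i=cv2.imread('pics/si0.png')
def cr(p,x,y,w,h,k): return cv2.resize(p[y:y+h,x:x+w],None,fx=k,fy=k,interpolation=cv2.INTER_CUBIC)
A=cr(s,90,185,200,90,4)   # 800x360
B=cr(i,340,140,80,120,2); 
cv2.imwrite('pics/c1.png',A)
m=np.zeros((600,800,3),np.uint8); m[:,:400]=cr(s,360,175,100,150,4)[:600]; m[:480,400:]=cr(i,345,140,80,96,5)[:480]
m[:600,400:800]=cr(i,345,140,80,120,5)
cv2.imwrite('pics/c2.png',m)
# clouds
for f in('sc0','si0'):
    P=cloud(f); im=cv2.imread(f'pics/{f}.png').astype(int)
    print(f)
    boxes={'sc0':{'cup':(408,265,442,312),'jar':(396,240,428,278),'vase':(389,200,417,250),'shk':(382,184,406,224)},
           'si0':{'cup':(194,254,226,296),'jar':(231,264,263,305),'vase':(269,261,301,315),'shk':(311,276,340,324)}}[f]
    band={'cup':(.055,.078),'jar':(.034,.060),'vase':(.05,.070),'shk':(.053,.074)}; rad={'cup':.022,'jar':.022,'vase':.021,'shk':.0175}
    from scipy.optimize import least_squares
    o=ray(f,0,0)[0]
    for n,(a,b,c,d) in boxes.items():
        Q=P[b:d,a:c].reshape(-1,3); C=im[b:d,a:c].reshape(-1,3); sat=C.max(1)-C.min(1)
        w=(sat<45)&(Q[:,2]>.02)&(C.max(1)>90); top=np.nanpercentile(Q[w,2],99)
        q=Q[w&(Q[:,2]>band[n][0])&(Q[:,2]<band[n][1])]
        r=least_squares(lambda p:np.hypot(q[:,0]-p[0],q[:,1]-p[1])-rad[n],np.median(q[:,:2],0)+.015*(lambda v:v/np.linalg.norm(v))(np.median(q[:,:2],0)-o[:2]),loss='soft_l1',f_scale=.002)
        print(n,r.x.round(4),'top',top.round(4),len(q),'res',np.sqrt(np.mean(r.fun**2)).round(4))
    for u,v in ({'sc0':[(118,241),(150,238),(185,230),(220,220),(254,210),(430,322)],'si0':[(383,155),(384,174),(387,190),(390,208),(394,229),(186,278)]}[f]): print((u,v),dep(f,u,v).round(4))
E
```

```text
sc0
cup [0.6282 0.2192] top 0.0796 601 res 0.0037
jar [0.5669 0.1942] top 0.0811 309 res 0.0114
vase [0.5065 0.1709] top 0.1043 406 res 0.021
shk [0.4464 0.1471] top 0.1043 181 res 0.0156
(118, 241) [ 0.6448 -0.2944  0.0346]
(150, 238) [ 0.6047 -0.2616  0.0119]
(185, 230) [ 0.5705 -0.2099  0.013 ]
(220, 220) [ 0.5289 -0.1594  0.0129]
(254, 210) [ 0.4853 -0.1085  0.0123]
(430, 322) [0.6756 0.2368 0.0353]
si0
cup [0.625  0.2197] top 0.0804 373 res 0.002
jar [0.5669 0.194 ] top 0.0791 140 res 0.0009
vase [0.5064 0.1712] top 0.1058 132 res 0.0009
shk [0.4455 0.1465] top 0.0918 140 res 0.0009
(383, 155) [ 0.6389 -0.2938  0.035 ]
(384, 174) [ 0.6111 -0.2592  0.0136]
(387, 190) [ 0.5704 -0.2103  0.0144]
(390, 208) [ 0.5307 -0.1624  0.013 ]
(394, 229) [ 0.4859 -0.1089  0.0141]
(186, 278) [0.6677 0.238  0.0344]
```

View pics/c1.png

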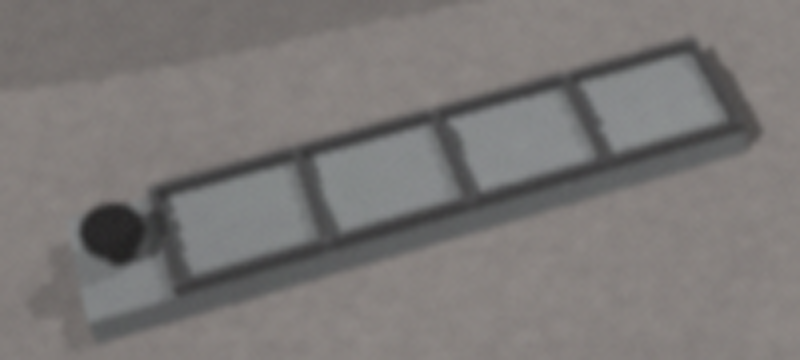

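View pics/c2.png

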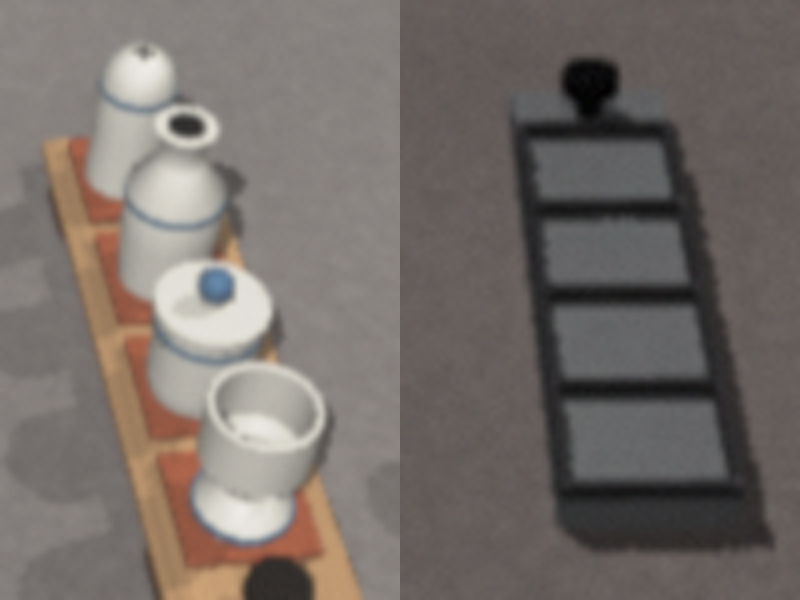

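Crops: in the enlarged scene view the kiln frame corners are at c1 (155,188), (180,292), (692,40), (742,130). In the side crop they are at c2 (522,128), (672,128), (560,490), (742,492). The right-hand crop confirms cup, jar, vase and shaker in that order from the knob, each standing centred on its tile.

```bash
python3 - <<'E'
from h import *
from scipy.optimize import least_squares
A=[onz('sc0',(x+.5)/4-.5+90,(y+.5)/4-.5+185,.020) for x,y in[(155,188),(180,292),(692,40),(742,130)]]
B=[onz('si0',(x-400+.5)/5-.5+345,(y+.5)/5-.5+140,.020) for x,y in[(672,128),(522,128),(742,492),(560,490)]]
for a,b in zip(A,B): print(a.round(4),b.round(4))
def fit(pts,mod):
    f=lambda p:(np.array(mod)@np.array([[np.cos(p[2]),np.sin(p[2])],[-np.sin(p[2]),np.cos(p[2])]])+p[:2]-np.array(pts)).ravel()
    r=least_squares(f,[.55,-.18,-.9]); return r.x,np.sqrt(np.mean(r.fun**2))
# y sign: try both (left/right order)
for nm,S in(('sc',A),('si',B)):
    for s in(1,-1):
        x,e=fit([p[:2] for p in S],[(.13,s*.034),(.13,-s*.034),(-.13,s*.034),(-.13,-s*.034)]); print(nm,s,x[:2].round(4),np.degrees(x[2]).round(2),e.round(4))
x,e=fit([(.6265,.2195),(.567,.194),(.5065,.171),(.446,.147)],[(.096,0),(.032,0),(-.032,0),(-.096,0)]);print('dry',x[:2].round(4),np.degrees(x[2]).round(2),e)
E
```

```text
[ 0.607  -0.3009  0.02  ] [ 0.6003 -0.3009  0.02  ]
[ 0.6609 -0.2577  0.02  ] [ 0.652  -0.2602  0.02  ]
[ 0.4465 -0.1042  0.02  ] [ 0.4399 -0.1013  0.02  ]
[ 0.5018 -0.0604  0.02  ] [ 0.4927 -0.0608  0.02  ]
sc 1 [ 0.5541 -0.1808] -50.91 0.0488
sc -1 [ 0.5541 -0.1808] -50.99 0.0024
si 1 [ 0.5462 -0.1808] -51.23 0.0475
si -1 [ 0.5462 -0.1808] -51.35 0.0017
dry [0.5365 0.1829] 21.78 0.0007816995318292796
```

The rows are not in the units I measure in: shifts go in shares of 0.3 m and turns go in shares of 360 degrees. I convert before sending: 0.265 m is 0.8833, 0.23 m is 0.7667, -55 degrees is -0.1528.

servo_tool(
  motion=[
    {"tx": 0.0667,"ty": -0.0233,"turn": -0.0167},
    {"tx": 0.1833,"ty": -0.0667,"turn": -0.0361},
    {"tx": 0.3,"ty": -0.11,"turn": -0.0556},
    {"tx": 0.4167,"ty": -0.1533,"turn": -0.075},
    {"tx": 0.5333,"ty": -0.1967,"turn": -0.0944},
    {"tx": 0.65,"ty": -0.24,"turn": -0.1139},
    {"tx": 0.7667,"ty": -0.2833,"turn": -0.1333},
    {"tx": 0.8833,"ty": -0.3267,"turn": -0.1528},
  ],
  fingers=-1,
)

```text
$.motion[0]: bad value
```

```bash
cat > go.py <<'E'
import sys
from h import *
x,y,z,yaw=map(float,sys.argv[1:5])
o=monitor.get_obs(); p=o['ee_pos']; r=np.radians(o['eef_rot']); 
Rz=lambda a:np.array([[np.cos(a),-np.sin(a),0],[np.sin(a),np.cos(a),0],[0,0,1]])
R=Rz(r[2])@np.diag([1,-1,-1]); d=R.T@(np.array([x,y,z])-p)
print('at',p.round(4),o['eef_rot'].round(2),'d',d.round(4),'turn',round((np.degrees(r[2])-yaw+180)%360-180,1),'q',o['qpos'].round(0),'t',round(o['time'],2),'gap',o['finger_gap'].round(4),'F',o['contact_force'].round(1))
E
python3 go.py .55 -.18 .25 128.8
```

```text
Traceback (most recent call last):
  File "go.py", line 7, in <module>
    print('at',p.round(4),o['eef_rot'].round(2),'d',d.round(4),'turn',round((np.degrees(r[2])-yaw+180)%360-180,1),'q',o['qpos'].round(0),'t',round(o['time'],2),'gap',o['finger_gap'].round(4),'F',o['contact_force'].round(1))
                                                                                                                                                                      ^^^^^^^^^^^^^^^^^^^^^
AttributeError: 'float' object has no attribute 'round'
```

In the tool's units: 0.265 m is 0.8833, 0.23 m is 0.7667, -55 degrees is -0.1528.

servo_tool(
  motion=[
    {"tx": 0.0667,"ty": -0.0233,"tz": 0,"turn": -0.0167},
    {"tx": 0.1833,"ty": -0.0667,"tz": 0,"turn": -0.0361},
    {"tx": 0.3,"ty": -0.11,"tz": 0,"turn": -0.0556},
    {"tx": 0.4167,"ty": -0.1533,"tz": 0,"turn": -0.075},
    {"tx": 0.5333,"ty": -0.1967,"tz": 0,"turn": -0.0944},
    {"tx": 0.65,"ty": -0.24,"tz": 0,"turn": -0.1139},
    {"tx": 0.7667,"ty": -0.2833,"tz": 0,"turn": -0.1333},
    {"tx": 0.8833,"ty": -0.3267,"tz": 0,"turn": -0.1528},
  ],
  fingers=-1,
)

```text
time: 0.77
ee_pos: [0.3947, -0.3107, 0.2498]
eef_rot: [-180.0, -0.0, 75.1]
contact_force: [0.5, -0.3, 0.2]
finger_gap: 0.0853
gripper_force: 0.0
```

```bash
sed -i "s/o\['finger_gap'\].round(4)/round(o['finger_gap'],4)/" go.py
python3 go.py .55 -.18 .25 128.8
```

```text
at [ 0.3947 -0.3107  0.2498] [-1.7996e+02 -2.0000e-02  7.5100e+01] d [ 0.1662  0.1165 -0.0002] turn -53.7 q [-46.  -1.   2.  93.  -0.  59.] t 0.77 gap 0.0853 F [ 0.5 -0.3  0.2]
```

In the tool's units: 0.166 m is 0.5533, 0.1165 m is 0.3883, -53.5 degrees is -0.1486.

servo_tool(
  motion=[
    {"tx": 0.0833,"ty": 0.0567,"tz": 0,"turn": -0.0194},
    {"tx": 0.1667,"ty": 0.1167,"tz": 0,"turn": -0.0389},
    {"tx": 0.25,"ty": 0.1767,"tz": 0,"turn": -0.0583},
    {"tx": 0.3333,"ty": 0.2333,"tz": 0,"turn": -0.0778},
    {"tx": 0.4167,"ty": 0.2933,"tz": 0,"turn": -0.0972},
    {"tx": 0.5,"ty": 0.35,"tz": 0,"turn": -0.1167},
    {"tx": 0.5533,"ty": 0.3883,"tz": 0,"turn": -0.1333},
    {"tx": 0.5533,"ty": 0.3883,"tz": 0,"turn": -0.1486},
  ],
)

```text
time: 1.43
ee_pos: [0.552, -0.1797, 0.2489]
eef_rot: [179.9, -0.1, 128.8]
contact_force: [-0.7, -0.3, 1.1]
finger_gap: 0.0853
gripper_force: 0.0
```

```bash
python3 - <<'E'
from h import *
grab('wrist','w1')
E
python3 go.py .5365 .183 .25 -158.2
```

```text
at [ 0.5508 -0.1809  0.249 ] [-1.7997e+02 -1.1000e-01  1.2889e+02] d [ 0.2922  0.2173 -0.001 ] turn -72.9 q [-25.  11.  15.  94.   0.  26.] t 1.48 gap 0.0852 F [-1.  -0.8  0. ]
```

View pics/w1.png

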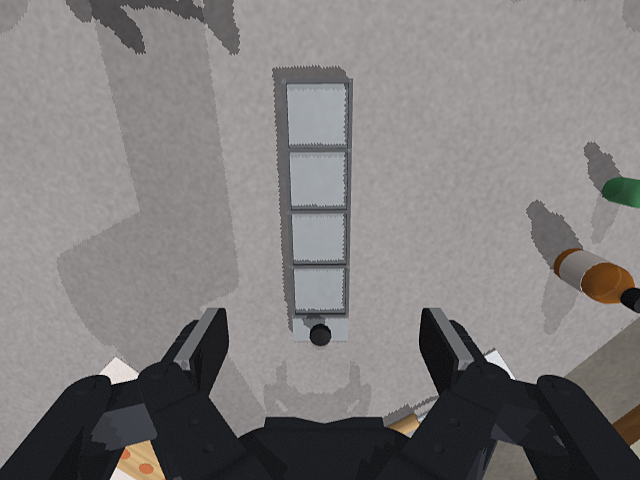

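Wrist view: the kiln tray runs from the knob (320,334) with stall centres at about (321,289), (320,237), (318,180) and (317,114). The outer rib corners are at about (284,80), (352,79), (293,315) and (349,316).

```bash
python3 - <<'E'
from h import *
A=[onz('w1',u,v,.02) for u,v in[(284,80),(352,79),(293,316),(349,316)]]
C=[onz('w1',u,v,.014) for u,v in[(321,289),(320,237),(318,180),(317,114)]]
print(np.round(A,4),np.mean(A,0).round(4)); print(np.round(C,4))
for u,v in[(321,289),(318,180),(320,330)]: print(dep('w1',u,v).round(4))
E
```

```text
[[ 0.4427 -0.1036  0.02  ]
 [ 0.4925 -0.0625  0.02  ]
 [ 0.6036 -0.302   0.02  ]
 [ 0.6557 -0.2602  0.02  ]] [ 0.5486 -0.1821  0.02  ]
[[ 0.6092 -0.2556  0.014 ]
 [ 0.5682 -0.2061  0.014 ]
 [ 0.5271 -0.158   0.014 ]
 [ 0.4857 -0.1075  0.014 ]]
[ 0.6095 -0.256   0.013 ]
[ 0.5271 -0.1581  0.0133]
[ 0.6346 -0.289   0.0352]
```

In the tool's units: 0.23 m is 0.7667, 0.02 m is 0.0667, -50 degrees is -0.1389.

servo_tool(
  motion=[
    {"tx": 0.0667,"ty": 0.05,"tz": 0,"turn": -0.0167},
    {"tx": 0.1667,"ty": 0.1233,"tz": 0,"turn": -0.0333},
    {"tx": 0.2667,"ty": 0.2,"tz": 0,"turn": -0.05},
    {"tx": 0.3667,"ty": 0.2733,"tz": 0,"turn": -0.0667},
    {"tx": 0.4667,"ty": 0.3467,"tz": 0,"turn": -0.0833},
    {"tx": 0.5667,"ty": 0.42,"tz": 0,"turn": -0.1},
    {"tx": 0.6667,"ty": 0.4967,"tz": 0,"turn": -0.1194},
    {"tx": 0.7667,"ty": 0.57,"tz": 0,"turn": -0.1389},
  ],
)

```text
time: 2.15
ee_pos: [0.541, 0.1049, 0.25]
eef_rot: [-180.0, -0.0, 178.4]
contact_force: [0.8, -0.2, -0.7]
finger_gap: 0.0857
gripper_force: 0.0
```

```bash
python3 go.py .5365 .183 .25 -158.2
```

```text
at [0.541  0.1049 0.25  ] [-1.7999e+02 -3.0000e-02  1.7842e+02] d [ 0.0066  0.0779 -0.    ] turn -23.4 q [ 4.  7. 10. 93. -0.  6.] t 2.15 gap 0.0857 F [ 0.8 -0.2 -0.7]
```

In the tool's units: 0.078 m is 0.26, 0.0066 m is 0.022, -23.4 degrees is -0.065.

servo_tool(
  motion=[
    {"tx": 0.0067,"ty": 0.0667,"tz": 0,"turn": -0.0167},
    {"tx": 0.0133,"ty": 0.15,"tz": 0,"turn": -0.0333},
    {"tx": 0.0167,"ty": 0.2167,"tz": 0,"turn": -0.05},
    {"tx": 0.022,"ty": 0.26,"tz": 0,"turn": -0.065},
    {"tx": 0.022,"ty": 0.26,"tz": 0,"turn": -0.065},
    {"tx": 0.022,"ty": 0.26,"tz": 0,"turn": -0.065},
  ],
)

```text
time: 2.65
ee_pos: [0.5371, 0.1818, 0.2498]
eef_rot: [-180.0, -0.1, -158.5]
contact_force: [-0.4, -0.8, 0.3]
finger_gap: 0.0854
gripper_force: 0.0
```

```bash
python3 - <<'E'
from h import *
p,d=grab('wrist','w2')
from scipy.optimize import least_squares
P=cloud('w2'); im=p.astype(int); sat=im.max(2)-im.min(2)
o=ray('w2',0,0)[0]; print(o.round(3))
for n,x0,b,r0 in(('cup',(.6265,.2195),(.055,.078),.022),('jar',(.567,.194),(.034,.06),.022),('vase',(.5065,.171),(.05,.07),.021),('shk',(.446,.147),(.053,.074),.0175)):
    m=np.hypot(P[...,0]-x0[0],P[...,1]-x0[1])<.03
    q=P[m&(P[...,2]>b[0])&(P[...,2]<b[1])&(sat<45)]
    top=np.nanmax(P[m][:,2])
    if len(q)<10: print(n,len(q),top);continue
    r=least_squares(lambda p:np.hypot(q[:,0]-p[0],q[:,1]-p[1])-r0,x0,loss='soft_l1',f_scale=.001)
    print(n,r.x.round(4),len(q),np.sqrt(np.mean(r.fun**2)).round(4),'top',top.round(4))
E
```

```text
[0.459 0.152 0.373]
cup [0.6235 0.2193] 879 0.0018 top 0.0811
jar [0.5659 0.1952] 235 0.0003 top 0.0859
vase [0.5051 0.1724] 75 0.0003 top 0.3276
shk [0.4443 0.1476] 19 0.0002 top 0.0926
```

View pics/w2.png

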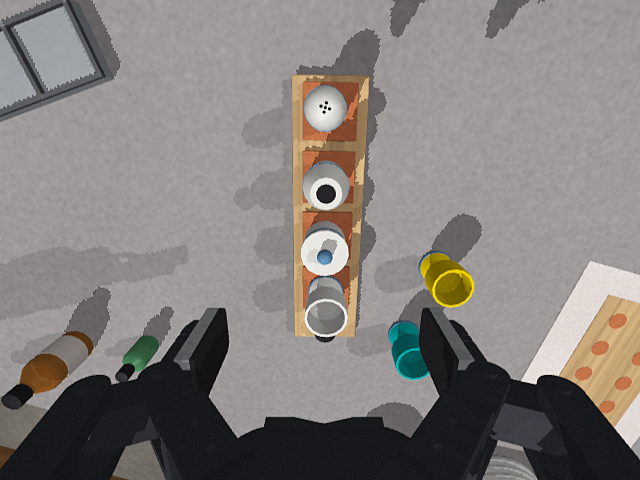

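Wrist view: along the row from the knob, cup (326,315), jar (325,250), vase (326,185) and shaker (326,108). The fits agree within 2 mm with the other cameras. The yellow (445,285) and turquoise (410,350) cups stand off to the right.

```bash
python3 - <<'E'
from h import *
a=np.radians(21.8);c=np.array([.6245,.2193])
for f,pts in(('w2',[(401,332),(425,265),(410,352),(390,360),(330,340)]),('sc0',[(499,318),(497,270)])):
    for u,v in pts:
        q=dep(f,u,v); e=q[:2]-c; print(f,u,v,q.round(3),'row',(e@[np.cos(a),np.sin(a)]).round(3),'perp',(e@[-np.sin(a),np.cos(a)]).round(3))
E
python3 go.py .6245 .2193 .155 -158.2
```

```text
w2 401 332 [0.647 0.33  0.012] row 0.062 perp 0.095
w2 425 265 [0.557 0.319 0.007] row -0.026 perp 0.118
w2 410 352 [0.662 0.346 0.026] row 0.082 perp 0.104
w2 390 360 [ 0.698  0.342 -0.   ] row 0.114 perp 0.086
w2 330 340 [0.676 0.246 0.035] row 0.057 perp 0.006
sc0 499 318 [0.638 0.336 0.031] row 0.056 perp 0.104
sc0 497 270 [0.54  0.334 0.03 ] row -0.036 perp 0.138
at [0.5372 0.1812 0.2499] [-1.7997e+02 -6.0000e-02 -1.5853e+02] d [-0.0952  0.0036  0.0949] turn -0.3 q [ 12.   9.  13.  93.  -0. -10.] t 2.7 gap 0.0851 F [ 1.1 -0.2  0.1]
```

In the tool's units: 0.12 m is 0.4, -0.0952 m is -0.3173, -0.3 degrees is -0.0008.

servo_tool(
  motion=[
    {"tx": -0.1,"ty": 0.0033,"tz": 0.0667,"turn": 0},
    {"tx": -0.2167,"ty": 0.0067,"tz": 0.1333,"turn": 0},
    {"tx": -0.3,"ty": 0.0117,"tz": 0.2,"turn": -0.0008},
    {"tx": -0.3167,"ty": 0.012,"tz": 0.3,"turn": -0.0008},
    {"tx": -0.3173,"ty": 0.012,"tz": 0.3667,"turn": -0.0008},
    {"tx": -0.3173,"ty": 0.012,"tz": 0.4,"turn": -0.0008},
    {"tx": -0.3173,"ty": 0.012,"tz": 0.4,"turn": -0.0008},
  ],
)

```text
time: 3.28
ee_pos: [0.6226, 0.2184, 0.1262]
eef_rot: [180.0, -0.4, -158.2]
contact_force: [-0.2, -0.2, -0.3]
finger_gap: 0.0853
gripper_force: 0.0
```

```bash
python3 go.py .6245 .2193 .065 -158.2
```

```text
at [0.6226 0.2184 0.1262] [ 179.96   -0.43 -158.23] d [-0.0021  0.0001  0.0612] turn -0.0 q [14. 24. 16. 83. -0. -8.] t 3.28 gap 0.0853 F [-0.2 -0.2 -0.3]
```

In the tool's units: 0.064 m is 0.2133, 0.063 m is 0.21.

servo_tool(
  motion=[
    {"tx": 0,"ty": 0,"tz": 0.0667,"turn": 0},
    {"tx": 0,"ty": 0,"tz": 0.1333,"turn": 0},
    {"tx": 0,"ty": 0,"tz": 0.1833,"turn": 0},
    {"tx": 0,"ty": 0,"tz": 0.21,"turn": 0},
    {"tx": 0,"ty": 0,"tz": 0.2133,"turn": 0},
    {"tx": 0,"ty": 0,"tz": 0.2133,"turn": 0},
  ],
)

```text
time: 3.78
ee_pos: [0.625, 0.22, 0.0676]
eef_rot: [-180.0, 0.1, -158.1]
contact_force: [-0.6, 0.0, -0.2]
finger_gap: 0.0855
gripper_force: 0.0
```

servo_tool(
  motion=[
    {"tx": 0,"ty": 0,"tz": 0,"turn": 0},
    {"tx": 0,"ty": 0,"tz": 0,"turn": 0},
    {"tx": 0,"ty": 0,"tz": 0,"turn": 0},
    {"tx": 0,"ty": 0,"tz": 0,"turn": 0},
    {"tx": 0,"ty": 0,"tz": 0,"turn": 0},
    {"tx": 0,"ty": 0,"tz": 0,"turn": 0},
    {"tx": 0,"ty": 0,"tz": 0,"turn": 0},
    {"tx": 0,"ty": 0,"tz": 0,"turn": 0},
  ],
  fingers=1,
)

```text
time: 4.45
ee_pos: [0.6258, 0.2207, 0.0682]
eef_rot: [-180.0, 0.2, -158.0]
contact_force: [-0.1, 0.3, 5.7]
finger_gap: 0.0432
gripper_force: 61.3
```

```bash
python3 go.py .6245 .2193 .18 -158.2
```

```text
at [0.6258 0.2207 0.0682] [-179.97    0.19 -158.04] d [ 0.0017 -0.0008 -0.1118] turn 0.2 q [14. 25. 11. 76. -0. -8.] t 4.45 gap 0.0432 F [-0.1  0.3  5.7]
```

In the tool's units: -0.115 m is -0.3833, -0.105 m is -0.35.

servo_tool(
  motion=[
    {"tx": 0,"ty": 0,"tz": -0.0167,"turn": 0},
    {"tx": 0,"ty": 0,"tz": -0.05,"turn": 0},
    {"tx": 0,"ty": 0,"tz": -0.1,"turn": 0},
    {"tx": 0,"ty": 0,"tz": -0.1667,"turn": 0},
    {"tx": 0,"ty": 0,"tz": -0.2333,"turn": 0},
    {"tx": 0,"ty": 0,"tz": -0.3,"turn": 0},
    {"tx": 0,"ty": 0,"tz": -0.35,"turn": 0},
    {"tx": 0,"ty": 0,"tz": -0.3833,"turn": 0},
  ],
)

```text
time: 5.12
ee_pos: [0.625, 0.2205, 0.1837]
eef_rot: [-180.0, 0.1, -158.0]
contact_force: [1.6, 0.5, -0.8]
finger_gap: 0.0425
gripper_force: 60.9
```

```bash
python3 go.py .609 -.256 .18 129.1
```

```text
at [0.625  0.2205 0.1837] [-1.7998e+02  1.2000e-01 -1.5804e+02] d [ 0.193  -0.4359  0.0037] turn 72.9 q [14. 23. 22. 89.  0. -8.] t 5.12 gap 0.0425 F [ 1.6  0.5 -0.8]
```

In the tool's units: -0.215 m is -0.7167, -0.184 m is -0.6133, 36 degrees is 0.1.

servo_tool(
  motion=[
    {"tx": 0.0167,"ty": -0.0367,"tz": 0,"turn": 0.0056},
    {"tx": 0.0467,"ty": -0.1033,"tz": 0,"turn": 0.0139},
    {"tx": 0.0867,"ty": -0.1933,"tz": 0,"turn": 0.0278},
    {"tx": 0.13,"ty": -0.2933,"tz": 0,"turn": 0.0417},
    {"tx": 0.1767,"ty": -0.4,"tz": 0,"turn": 0.0556},
    {"tx": 0.2233,"ty": -0.5067,"tz": 0,"turn": 0.0694},
    {"tx": 0.27,"ty": -0.6133,"tz": 0,"turn": 0.0861},
    {"tx": 0.3167,"ty": -0.7167,"tz": 0,"turn": 0.1},
  ],
)

```text
time: 5.78
ee_pos: [0.6153, -0.017, 0.1795]
eef_rot: [-179.9, -0.2, 165.6]
contact_force: [0.5, 0.8, -0.7]
finger_gap: 0.043
gripper_force: 61.0
```

```bash
python3 go.py .609 -.256 .18 129.1
```

```text
at [ 0.6153 -0.017   0.1795] [-1.7994e+02 -1.7000e-01  1.6556e+02] d [-0.0535 -0.233  -0.0005] turn 36.5 q [-8. 16. 13. 87. -0.  7.] t 5.78 gap 0.043 F [ 0.5  0.8 -0.7]
```

In the tool's units: -0.233 m is -0.7767, -0.0535 m is -0.1783, 36.5 degrees is 0.1014.

servo_tool(
  motion=[
    {"tx": -0.0267,"ty": -0.1167,"tz": 0,"turn": 0.0139},
    {"tx": -0.0533,"ty": -0.2333,"tz": 0,"turn": 0.0306},
    {"tx": -0.08,"ty": -0.35,"tz": 0,"turn": 0.0472},
    {"tx": -0.1067,"ty": -0.4667,"tz": 0,"turn": 0.0639},
    {"tx": -0.1333,"ty": -0.5833,"tz": 0,"turn": 0.0778},
    {"tx": -0.1567,"ty": -0.6833,"tz": 0,"turn": 0.0917},
    {"tx": -0.1733,"ty": -0.75,"tz": 0,"turn": 0.0986},
    {"tx": -0.1783,"ty": -0.7767,"tz": 0,"turn": 0.1014},
  ],
)

```text
time: 6.45
ee_pos: [0.6102, -0.2576, 0.179]
eef_rot: [-179.8, -0.1, 129.0]
contact_force: [1.1, 0.0, -1.5]
finger_gap: 0.0429
gripper_force: 61.0
```

In the tool's units: 0.06 m is 0.2, 0.052 m is 0.1733.

servo_tool(
  motion=[
    {"tx": 0,"ty": 0,"tz": 0,"turn": 0},
    {"tx": 0,"ty": 0,"tz": 0.0333,"turn": 0},
    {"tx": 0,"ty": 0,"tz": 0.0833,"turn": 0},
    {"tx": 0,"ty": 0,"tz": 0.1333,"turn": 0},
    {"tx": 0,"ty": 0,"tz": 0.1733,"turn": 0},
    {"tx": 0,"ty": 0,"tz": 0.2,"turn": 0},
    {"tx": 0,"ty": 0,"tz": 0.2,"turn": 0},
    {"tx": 0,"ty": 0,"tz": 0.2,"turn": 0},
  ],
)

```text
time: 7.12
ee_pos: [0.6118, -0.2524, 0.1205]
eef_rot: [-180.0, -0.1, 129.5]
contact_force: [-0.5, -0.3, 0.2]
finger_gap: 0.0429
gripper_force: 61.0
```

```bash
python3 - <<'E'
from h import *
a,_=grab('side','s1');b,_=grab('wrist','w3')
cv2.imwrite('pics/m1.png',np.hstack([cv2.resize(a[110:290,300:460],(400,450),interpolation=cv2.INTER_CUBIC),cv2.resize(b[40:440,140:500],(400,450))]))
E
python3 go.py .609 -.256 .0622 129.1
```

```text
at [ 0.6128 -0.2534  0.1224] [1.7996e+02 9.0000e-02 1.2949e+02] d [ 0.0004 -0.0046  0.0602] turn 0.4 q [-28.  24.  16.  82.   0.  22.] t 7.22 gap 0.043 F [ 0.  -0.3 -0.8]
```

View pics/m1.png

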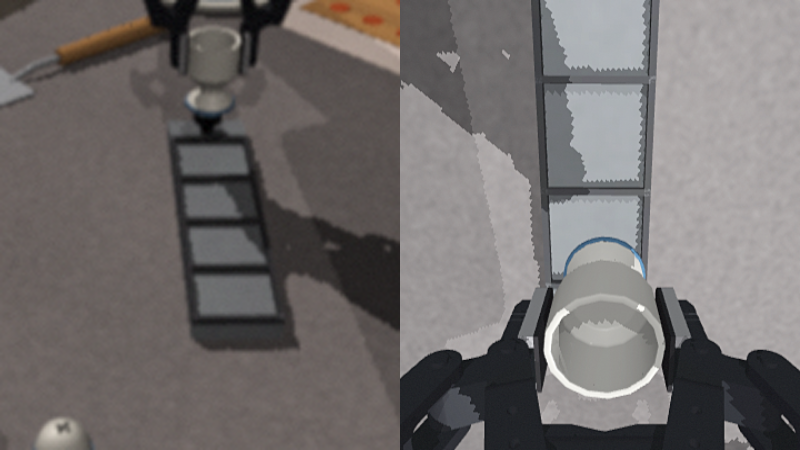

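The cup is held upright above the first stall. In the right panel the foot at (605,262) is laterally slightly right of the stall centre, so I shift by -4 mm in tool y.

In the tool's units: 0.051 m is 0.17, 0.05 m is 0.1667, 0.4 degrees is 0.0011.

servo_tool(
  motion=[
    {"tx": 0,"ty": -0.01,"tz": 0.0167,"turn": 0.0011},
    {"tx": 0,"ty": -0.0133,"tz": 0.05,"turn": 0.0011},
    {"tx": 0,"ty": -0.0133,"tz": 0.09,"turn": 0.0011},
    {"tx": 0,"ty": -0.0133,"tz": 0.1267,"turn": 0.0011},
    {"tx": 0,"ty": -0.0133,"tz": 0.1533,"turn": 0.0011},
    {"tx": 0,"ty": -0.0133,"tz": 0.1667,"turn": 0.0011},
    {"tx": 0,"ty": -0.0133,"tz": 0.17,"turn": 0.0011},
    {"tx": 0,"ty": -0.0133,"tz": 0.17,"turn": 0.0011},
  ],
)

```text
time: 7.88
ee_pos: [0.6087, -0.2559, 0.0694]
eef_rot: [-180.0, -0.1, 129.1]
contact_force: [0.1, 0.2, -1.2]
finger_gap: 0.0429
gripper_force: 61.0
```

```bash
python3 - <<'E'
from h import *
a,_=grab('side','s2');b,_=grab('scene','sc2')
cv2.imwrite('pics/m2.png',np.hstack([cv2.resize(a[110:210,330:430],(400,400),interpolation=cv2.INTER_CUBIC),cv2.resize(b[170:290,90:210],(400,400),interpolation=cv2.INTER_CUBIC)]))
E
python3 go.py .609 -.256 .0622 129.1
```

```text
at [ 0.6095 -0.2563  0.0709] [1.7998e+02 5.0000e-02 1.2906e+02] d [ 0.0006 -0.0002  0.0087] turn -0.0 q [-29.  25.  11.  76.   0.  22.] t 7.98 gap 0.0431 F [ 0.3  0.3 -0.4]
```

View pics/m2.png

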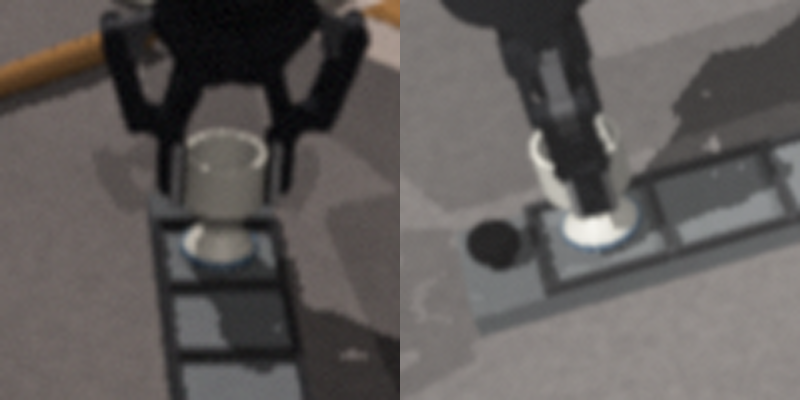

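The foot is centred in the first stall in both views, at (220,245) and (600,225), just above the floor. Lowering.

In the tool's units: 0.007 m is 0.0233, 0.006 m is 0.02.

servo_tool(
  motion=[
    {"tx": 0,"ty": 0,"tz": 0.01,"turn": 0},
    {"tx": 0,"ty": 0,"tz": 0.0167,"turn": 0},
    {"tx": 0,"ty": 0,"tz": 0.02,"turn": 0},
    {"tx": 0,"ty": 0,"tz": 0.0233,"turn": 0},
    {"tx": 0,"ty": 0,"tz": 0.0233,"turn": 0},
    {"tx": 0,"ty": 0,"tz": 0.0233,"turn": 0},
  ],
)

```text
time: 8.48
ee_pos: [0.609, -0.2561, 0.0632]
eef_rot: [-180.0, -0.0, 129.1]
contact_force: [-0.5, -0.2, -1.3]
finger_gap: 0.043
gripper_force: 61.0
```

In the tool's units: 0.002 m is 0.0067, 0.0015 m is 0.005.

servo_tool(
  motion=[
    {"tx": 0,"ty": 0,"tz": 0.0033,"turn": 0},
    {"tx": 0,"ty": 0,"tz": 0.005,"turn": 0},
    {"tx": 0,"ty": 0,"tz": 0.0067,"turn": 0},
    {"tx": 0,"ty": 0,"tz": 0.0067,"turn": 0},
  ],
)

```text
time: 8.82
ee_pos: [0.6093, -0.2562, 0.0623]
eef_rot: [180.0, 0.0, 129.1]
contact_force: [-1.6, 0.1, 3.6]
finger_gap: 0.0431
gripper_force: 61.4
```

servo_tool(
  motion=[
    {"tx": 0,"ty": 0,"tz": 0,"turn": 0},
    {"tx": 0,"ty": 0,"tz": 0,"turn": 0},
    {"tx": 0,"ty": 0,"tz": 0,"turn": 0},
    {"tx": 0,"ty": 0,"tz": 0,"turn": 0},
    {"tx": 0,"ty": 0,"tz": 0,"turn": 0},
    {"tx": 0,"ty": 0,"tz": 0,"turn": 0},
    {"tx": 0,"ty": 0,"tz": 0,"turn": 0},
  ],
  fingers=-1,
)

```text
time: 9.4
ee_pos: [0.6091, -0.2561, 0.0612]
eef_rot: [-180.0, -0.0, 129.1]
contact_force: [0.1, -0.4, -0.4]
finger_gap: 0.0856
gripper_force: 0.0
```

In the tool's units: -0.115 m is -0.3833, -0.1 m is -0.3333.

servo_tool(
  motion=[
    {"tx": 0,"ty": 0,"tz": -0.0333,"turn": 0},
    {"tx": 0,"ty": 0,"tz": -0.1,"turn": 0},
    {"tx": 0,"ty": 0,"tz": -0.1833,"turn": 0},
    {"tx": 0,"ty": 0,"tz": -0.2667,"turn": 0},
    {"tx": 0,"ty": 0,"tz": -0.3333,"turn": 0},
    {"tx": 0,"ty": 0,"tz": -0.3833,"turn": 0},
  ],
)

```text
time: 9.9
ee_pos: [0.61, -0.2566, 0.1803]
eef_rot: [179.9, 0.2, 129.1]
contact_force: [-0.7, 0.3, 0.7]
finger_gap: 0.0852
gripper_force: 0.0
```

```bash
python3 go.py .5662 .195 .18 -158.2
```

```text
at [ 0.61   -0.2566  0.1803] [179.9    0.23 129.05] d [3.783e-01 2.505e-01 3.000e-04] turn -72.7 q [-29.  23.  22.  88.   0.  22.] t 9.9 gap 0.0852 F [-0.7  0.3  0.7]
```

In the tool's units: 0.22 m is 0.7333, 0.19 m is 0.6333, -43 degrees is -0.1194.

servo_tool(
  motion=[
    {"tx": 0.05,"ty": 0.0333,"tz": 0,"turn": -0.0083},
    {"tx": 0.1333,"ty": 0.0867,"tz": 0,"turn": -0.0222},
    {"tx": 0.2333,"ty": 0.1533,"tz": 0,"turn": -0.0361},
    {"tx": 0.3333,"ty": 0.22,"tz": 0,"turn": -0.0528},
    {"tx": 0.4333,"ty": 0.2867,"tz": 0,"turn": -0.0694},
    {"tx": 0.5333,"ty": 0.3533,"tz": 0,"turn": -0.0861},
    {"tx": 0.6333,"ty": 0.42,"tz": 0,"turn": -0.1028},
    {"tx": 0.7333,"ty": 0.4867,"tz": 0,"turn": -0.1194},
  ],
)

```text
time: 10.57
ee_pos: [0.5837, 0.0083, 0.1775]
eef_rot: [180.0, 0.1, 172.3]
contact_force: [0.6, 0.0, 0.0]
finger_gap: 0.0856
gripper_force: 0.0
```

```bash
python3 go.py .5662 .195 .18 -158.2
```

```text
at [0.5837 0.0083 0.1775] [1.7999e+02 9.0000e-02 1.7234e+02] d [ 0.0422  0.1827 -0.0025] turn -29.5 q [-6. 11.  7. 85.  0.  2.] t 10.57 gap 0.0856 F [0.6 0.  0. ]
```

In the tool's units: 0.1827 m is 0.609, 0.0422 m is 0.1407, -29.5 degrees is -0.0819.

servo_tool(
  motion=[
    {"tx": 0.0233,"ty": 0.1,"tz": 0,"turn": -0.0139},
    {"tx": 0.05,"ty": 0.2167,"tz": 0,"turn": -0.0306},
    {"tx": 0.0767,"ty": 0.3333,"tz": 0,"turn": -0.0472},
    {"tx": 0.1033,"ty": 0.45,"tz": 0,"turn": -0.0639},
    {"tx": 0.1267,"ty": 0.55,"tz": 0,"turn": -0.0778},
    {"tx": 0.14,"ty": 0.6067,"tz": 0,"turn": -0.0819},
    {"tx": 0.1407,"ty": 0.609,"tz": 0,"turn": -0.0819},
    {"tx": 0.1407,"ty": 0.609,"tz": 0,"turn": -0.0819},
  ],
)

```text
time: 11.23
ee_pos: [0.5672, 0.1945, 0.1771]
eef_rot: [-180.0, 0.0, -158.3]
contact_force: [0.3, -0.6, -0.1]
finger_gap: 0.0854
gripper_force: 0.0
```

```bash
python3 go.py .5662 .195 .048 -158.2; python3 - <<'E'
from h import *
p,d=grab('wrist','w5'); a,_=grab('scene','sc5')
cv2.imwrite('pics/m5.png',np.hstack([cv2.resize(p[160:400,200:440],(400,400)),cv2.resize(a[170:340,90:260],(400,400),interpolation=cv2.INTER_CUBIC)]))
E
python3 go.py .5662 .195 .048 -158.2
```

```text
at [0.5672 0.1945 0.1771] [-1.7996e+02  4.0000e-02 -1.5834e+02] d [0.0008 0.0009 0.1291] turn -0.1 q [13. 14.  9. 86. -0. -9.] t 11.23 gap 0.0854 F [ 0.3 -0.6 -0.1]
at [0.5676 0.1927 0.1768] [-1.7995e+02  2.0000e-02 -1.5850e+02] d [0.0005 0.0026 0.1288] turn -0.3 q [12. 14.  9. 86. -0. -9.] t 11.33 gap 0.0855 F [ 1.  -0.7 -0.5]
```

View pics/m5.png

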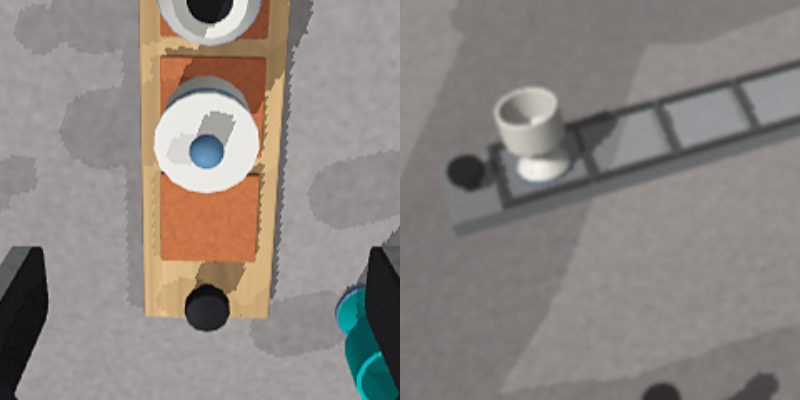

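The cup stands upright in the first stall (540,140 in the right panel). The jar is centred between the fingers at (207,150) in the left panel. Descending on it.

In the tool's units: 0.129 m is 0.43, 0.002 m is 0.0067, -0.2 degrees is -0.0006.

servo_tool(
  motion=[
    {"tx": 0,"ty": 0.0033,"tz": 0.05,"turn": -0.0006},
    {"tx": 0,"ty": 0.0067,"tz": 0.1333,"turn": -0.0006},
    {"tx": 0,"ty": 0.0067,"tz": 0.2333,"turn": -0.0006},
    {"tx": 0,"ty": 0.0067,"tz": 0.3167,"turn": -0.0006},
    {"tx": 0,"ty": 0.0067,"tz": 0.3833,"turn": -0.0006},
    {"tx": 0,"ty": 0.0067,"tz": 0.4167,"turn": -0.0006},
    {"tx": 0,"ty": 0.0067,"tz": 0.43,"turn": -0.0006},
    {"tx": 0,"ty": 0.0067,"tz": 0.43,"turn": -0.0006},
  ],
)

```text
time: 12.0
ee_pos: [0.5663, 0.1942, 0.0467]
eef_rot: [180.0, -0.1, -158.3]
contact_force: [0.1, 0.6, 0.6]
finger_gap: 0.0852
gripper_force: 0.0
```

servo_tool(
  motion=[
    {"tx": 0,"ty": 0,"tz": 0,"turn": 0},
    {"tx": 0,"ty": 0,"tz": 0,"turn": 0},
    {"tx": 0,"ty": 0,"tz": 0,"turn": 0},
    {"tx": 0,"ty": 0,"tz": 0,"turn": 0},
    {"tx": 0,"ty": 0,"tz": 0,"turn": 0},
    {"tx": 0,"ty": 0,"tz": 0,"turn": 0},
    {"tx": 0,"ty": 0,"tz": 0,"turn": 0},
    {"tx": 0,"ty": 0,"tz": 0,"turn": 0},
  ],
  fingers=1,
)

```text
time: 12.67
ee_pos: [0.5681, 0.1957, 0.0495]
eef_rot: [-180.0, 0.2, -158.2]
contact_force: [-0.7, -0.9, 5.6]
finger_gap: 0.0442
gripper_force: 60.2
```

```bash
python3 go.py .5662 .195 .048 -158.2
```

```text
at [0.5681 0.1957 0.0495] [-179.95    0.21 -158.24] d [0.002  0.0001 0.0015] turn -0.0 q [13. 16. -2. 71. -0. -9.] t 12.67 gap 0.0442 F [-0.7 -0.9  5.6]
```

In the tool's units: -0.13 m is -0.4333, -0.125 m is -0.4167.

servo_tool(
  motion=[
    {"tx": 0,"ty": 0,"tz": -0.0167,"turn": 0},
    {"tx": 0,"ty": 0,"tz": -0.05,"turn": 0},
    {"tx": 0,"ty": 0,"tz": -0.1167,"turn": 0},
    {"tx": 0,"ty": 0,"tz": -0.2,"turn": 0},
    {"tx": 0,"ty": 0,"tz": -0.2833,"turn": 0},
    {"tx": 0,"ty": 0,"tz": -0.3667,"turn": 0},
    {"tx": 0,"ty": 0,"tz": -0.4167,"turn": 0},
    {"tx": 0,"ty": 0,"tz": -0.4333,"turn": 0},
  ],
)

```text
time: 13.33
ee_pos: [0.5681, 0.1958, 0.1815]
eef_rot: [-180.0, 0.3, -158.2]
contact_force: [0.6, 0.2, -2.0]
finger_gap: 0.0445
gripper_force: 61.3
```

```bash
python3 go.py .5685 -.2066 .18 129.1
```

```text
at [0.5681 0.1958 0.1815] [-179.95    0.33 -158.24] d [ 0.1489 -0.3739  0.0015] turn 72.7 q [13. 13. 10. 86.  0. -9.] t 13.33 gap 0.0445 F [ 0.6  0.2 -2. ]
```

In the tool's units: -0.193 m is -0.6433, -0.165 m is -0.55, 37 degrees is 0.1028.

servo_tool(
  motion=[
    {"tx": 0.0133,"ty": -0.03,"tz": 0,"turn": 0.0056},
    {"tx": 0.0367,"ty": -0.09,"tz": 0,"turn": 0.0139},
    {"tx": 0.07,"ty": -0.1733,"tz": 0,"turn": 0.0278},
    {"tx": 0.1067,"ty": -0.27,"tz": 0,"turn": 0.0444},
    {"tx": 0.1433,"ty": -0.3633,"tz": 0,"turn": 0.0611},
    {"tx": 0.1833,"ty": -0.4567,"tz": 0,"turn": 0.075},
    {"tx": 0.22,"ty": -0.55,"tz": 0,"turn": 0.0889},
    {"tx": 0.2567,"ty": -0.6433,"tz": 0,"turn": 0.1028},
  ],
)

```text
time: 14.0
ee_pos: [0.5648, -0.0143, 0.1748]
eef_rot: [-179.9, -0.2, 164.4]
contact_force: [0.6, 0.3, -1.3]
finger_gap: 0.0446
gripper_force: 61.3
```

```bash
python3 go.py .5685 -.2066 .18 129.1
```

```text
at [ 0.5648 -0.0143  0.1748] [-179.95   -0.25  164.41] d [-0.0553 -0.1842 -0.0052] turn 35.3 q [-8.  9.  4. 85. -0.  7.] t 14.0 gap 0.0446 F [ 0.6  0.3 -1.3]
```

In the tool's units: -0.184 m is -0.6133, -0.0553 m is -0.1843, 35.3 degrees is 0.0981.

servo_tool(
  motion=[
    {"tx": -0.03,"ty": -0.1033,"tz": 0,"turn": 0.0167},
    {"tx": -0.0633,"ty": -0.21,"tz": 0,"turn": 0.0333},
    {"tx": -0.0933,"ty": -0.3167,"tz": 0,"turn": 0.05},
    {"tx": -0.1267,"ty": -0.4233,"tz": 0,"turn": 0.0667},
    {"tx": -0.1567,"ty": -0.5233,"tz": 0,"turn": 0.0833},
    {"tx": -0.1767,"ty": -0.59,"tz": 0,"turn": 0.0944},
    {"tx": -0.1843,"ty": -0.6133,"tz": 0,"turn": 0.0981},
    {"tx": -0.1843,"ty": -0.6133,"tz": 0,"turn": 0.0981},
  ],
)

```text
time: 14.67
ee_pos: [0.57, -0.2065, 0.1748]
eef_rot: [-179.9, -0.2, 129.2]
contact_force: [0.5, 0.3, -2.4]
finger_gap: 0.0444
gripper_force: 61.3
```

In the tool's units: 0.08 m is 0.2667, 0.07 m is 0.2333.

servo_tool(
  motion=[
    {"tx": 0,"ty": 0,"tz": 0,"turn": 0},
    {"tx": 0,"ty": 0,"tz": 0.0333,"turn": 0},
    {"tx": 0,"ty": 0,"tz": 0.1,"turn": 0},
    {"tx": 0,"ty": 0,"tz": 0.1667,"turn": 0},
    {"tx": 0,"ty": 0,"tz": 0.2333,"turn": 0},
    {"tx": 0,"ty": 0,"tz": 0.2667,"turn": 0},
    {"tx": 0,"ty": 0,"tz": 0.2667,"turn": 0},
    {"tx": 0,"ty": 0,"tz": 0.2667,"turn": 0},
  ],
)

```text
time: 15.33
ee_pos: [0.571, -0.2032, 0.0964]
eef_rot: [-180.0, -0.1, 129.5]
contact_force: [1.1, -0.4, -1.0]
finger_gap: 0.0447
gripper_force: 61.3
```

```bash
python3 go.py .5685 -.2066 .0435 129.1
```

```text
at [ 0.571  -0.2032  0.0964] [-1.7995e+02 -1.2000e-01  1.2954e+02] d [-0.001  -0.0041  0.0529] turn 0.4 q [-26.  16.   3.  77.   0.  25.] t 15.33 gap 0.0447 F [ 1.1 -0.4 -1. ]
```

In the tool's units: 0.047 m is 0.1567, -0.001 m is -0.0033, 0.4 degrees is 0.0011.

servo_tool(
  motion=[
    {"tx": -0.0017,"ty": -0.01,"tz": 0.0167,"turn": 0.0011},
    {"tx": -0.0033,"ty": -0.0133,"tz": 0.05,"turn": 0.0011},
    {"tx": -0.0033,"ty": -0.0133,"tz": 0.09,"turn": 0.0011},
    {"tx": -0.0033,"ty": -0.0133,"tz": 0.1233,"turn": 0.0011},
    {"tx": -0.0033,"ty": -0.0133,"tz": 0.1467,"turn": 0.0011},
    {"tx": -0.0033,"ty": -0.0133,"tz": 0.1567,"turn": 0.0011},
    {"tx": -0.0033,"ty": -0.0133,"tz": 0.1567,"turn": 0.0011},
    {"tx": -0.0033,"ty": -0.0133,"tz": 0.1567,"turn": 0.0011},
  ],
)

```text
time: 16.0
ee_pos: [0.569, -0.2078, 0.0499]
eef_rot: [-180.0, -0.0, 129.1]
contact_force: [0.1, -0.7, -1.7]
finger_gap: 0.0447
gripper_force: 61.3
```

```bash
python3 go.py .5685 -.2066 .0435 129.1
```

```text
at [ 0.569  -0.2078  0.0499] [-1.7999e+02 -4.0000e-02  1.2905e+02] d [0.0012 0.0004 0.0064] turn -0.0 q [-26.  17.  -1.  72.   0.  25.] t 16.0 gap 0.0447 F [ 0.1 -0.7 -1.7]
```

In the tool's units: 0.006 m is 0.02, 0.005 m is 0.0167.

servo_tool(
  motion=[
    {"tx": 0.0033,"ty": 0,"tz": 0.0067,"turn": 0},
    {"tx": 0.0033,"ty": 0,"tz": 0.01,"turn": 0},
    {"tx": 0.0033,"ty": 0,"tz": 0.0133,"turn": 0},
    {"tx": 0.0033,"ty": 0,"tz": 0.0167,"turn": 0},
    {"tx": 0.0033,"ty": 0,"tz": 0.02,"turn": 0},
    {"tx": 0.0033,"ty": 0,"tz": 0.02,"turn": 0},
  ],
)

```text
time: 16.5
ee_pos: [0.5684, -0.207, 0.0441]
eef_rot: [-180.0, -0.0, 129.1]
contact_force: [-0.3, 0.3, -1.1]
finger_gap: 0.0445
gripper_force: 61.3
```

In the tool's units: 0.002 m is 0.0067, 0.0015 m is 0.005.

servo_tool(
  motion=[
    {"tx": 0,"ty": 0,"tz": 0.0033,"turn": 0},
    {"tx": 0,"ty": 0,"tz": 0.005,"turn": 0},
    {"tx": 0,"ty": 0,"tz": 0.0067,"turn": 0},
    {"tx": 0,"ty": 0,"tz": 0.0067,"turn": 0},
  ],
)

```text
time: 16.83
ee_pos: [0.5689, -0.2074, 0.0436]
eef_rot: [180.0, 0.1, 129.1]
contact_force: [-1.4, 0.4, 4.6]
finger_gap: 0.0446
gripper_force: 61.5
```

servo_tool(
  motion=[
    {"tx": 0,"ty": 0,"tz": 0,"turn": 0},
    {"tx": 0,"ty": 0,"tz": 0,"turn": 0},
    {"tx": 0,"ty": 0,"tz": 0,"turn": 0},
    {"tx": 0,"ty": 0,"tz": 0,"turn": 0},
    {"tx": 0,"ty": 0,"tz": 0,"turn": 0},
    {"tx": 0,"ty": 0,"tz": 0,"turn": 0},
    {"tx": 0,"ty": 0,"tz": 0,"turn": 0},
  ],
  fingers=-1,
)

```text
time: 17.42
ee_pos: [0.5684, -0.207, 0.0421]
eef_rot: [-180.0, -0.0, 129.1]
contact_force: [-0.3, -0.4, -0.2]
finger_gap: 0.0856
gripper_force: 0.0
```

In the tool's units: -0.14 m is -0.4667, -0.135 m is -0.45.

servo_tool(
  motion=[
    {"tx": 0,"ty": 0,"tz": -0.0333,"turn": 0},
    {"tx": 0,"ty": 0,"tz": -0.1,"turn": 0},
    {"tx": 0,"ty": 0,"tz": -0.1833,"turn": 0},
    {"tx": 0,"ty": 0,"tz": -0.2833,"turn": 0},
    {"tx": 0,"ty": 0,"tz": -0.3833,"turn": 0},
    {"tx": 0,"ty": 0,"tz": -0.45,"turn": 0},
    {"tx": 0,"ty": 0,"tz": -0.4667,"turn": 0},
  ],
)

```text
time: 18.0
ee_pos: [0.5709, -0.2082, 0.1887]
eef_rot: [179.8, 0.5, 129.1]
contact_force: [0.5, -0.2, 0.5]
finger_gap: 0.0855
gripper_force: 0.0
```

```bash
python3 go.py .5055 .1722 .18 -158.2
```

```text
at [ 0.5709 -0.2082  0.1887] [179.77   0.51 129.06] d [0.3366 0.1889 0.0087] turn -72.7 q [-26.  14.  11.  87.  -0.  25.] t 18.0 gap 0.0855 F [ 0.5 -0.2  0.5]
```

In the tool's units: 0.195 m is 0.65, 0.168 m is 0.56, -43 degrees is -0.1194.

servo_tool(
  motion=[
    {"tx": 0.04,"ty": 0.0233,"tz": 0,"turn": -0.0083},
    {"tx": 0.1167,"ty": 0.0667,"tz": 0,"turn": -0.0222},
    {"tx": 0.2,"ty": 0.1133,"tz": 0,"turn": -0.0361},
    {"tx": 0.29,"ty": 0.1633,"tz": 0,"turn": -0.0528},
    {"tx": 0.38,"ty": 0.2133,"tz": 0,"turn": -0.0694},
    {"tx": 0.47,"ty": 0.2633,"tz": 0,"turn": -0.0861},
    {"tx": 0.56,"ty": 0.3133,"tz": 0,"turn": -0.1028},
    {"tx": 0.65,"ty": 0.3633,"tz": 0,"turn": -0.1194},
  ],
)

```text
time: 18.67
ee_pos: [0.5293, 0.0145, 0.1814]
eef_rot: [-180.0, -0.1, 172.3]
contact_force: [0.7, 0.5, 0.2]
finger_gap: 0.0854
gripper_force: 0.0
```

```bash
python3 go.py .5055 .1722 .18 -158.2
```

```text
at [0.5293 0.0145 0.1814] [-1.8000e+02 -8.0000e-02  1.7234e+02] d [0.0446 0.1532 0.0014] turn -29.5 q [-6.  3. -2. 85.  0.  2.] t 18.67 gap 0.0854 F [0.7 0.5 0.2]
```

In the tool's units: 0.1532 m is 0.5107, 0.12 m is 0.4, -29.5 degrees is -0.0819.

servo_tool(
  motion=[
    {"tx": 0.0267,"ty": 0.0933,"tz": 0,"turn": -0.0167},
    {"tx": 0.0567,"ty": 0.1933,"tz": 0,"turn": -0.0333},
    {"tx": 0.0867,"ty": 0.3,"tz": 0,"turn": -0.05},
    {"tx": 0.1167,"ty": 0.4,"tz": 0,"turn": -0.0667},
    {"tx": 0.14,"ty": 0.4833,"tz": 0,"turn": -0.0806},
    {"tx": 0.1487,"ty": 0.5107,"tz": 0,"turn": -0.0819},
    {"tx": 0.1487,"ty": 0.5107,"tz": 0,"turn": -0.0819},
    {"tx": 0.1487,"ty": 0.5107,"tz": 0,"turn": -0.0819},
  ],
)

```text
time: 19.33
ee_pos: [0.507, 0.1706, 0.1817]
eef_rot: [-180.0, -0.1, -158.5]
contact_force: [0.3, 0.4, -0.2]
finger_gap: 0.0854
gripper_force: 0.0
```

```bash
python3 - <<'E'
from h import *
p,d=grab('wrist','w6'); a,_=grab('scene','sc6')
cv2.imwrite('pics/m6.png',np.hstack([cv2.resize(p[160:400,200:440],(400,400)),cv2.resize(a[170:340,90:260],(400,400),interpolation=cv2.INTER_CUBIC)]))
E
python3 go.py .5055 .1722 .06 -158.2
```

```text
at [0.5074 0.1697 0.182 ] [-1.7997e+02 -4.0000e-02 -1.5857e+02] d [0.0009 0.003  0.122 ] turn -0.4 q [ 11.   4.  -1.  85.  -0. -10.] t 19.43 gap 0.0854 F [-0.3  0.9 -0.7]
```

View pics/m6.png

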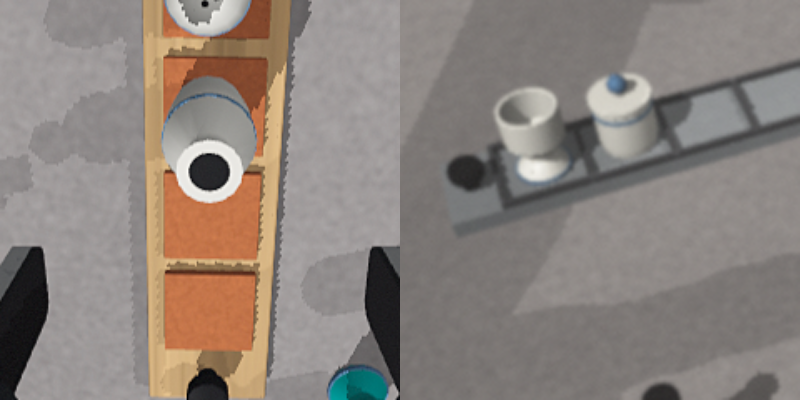

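The cup (540,140) and jar (625,120) stand upright in stalls 1 and 2. The vase is centred between the fingers at (209,150). Descending.

In the tool's units: 0.121 m is 0.4033, 0.003 m is 0.01, -0.4 degrees is -0.0011.

servo_tool(
  motion=[
    {"tx": 0.0017,"ty": 0.0067,"tz": 0.0333,"turn": -0.0008},
    {"tx": 0.003,"ty": 0.01,"tz": 0.1,"turn": -0.0011},
    {"tx": 0.003,"ty": 0.01,"tz": 0.1833,"turn": -0.0011},
    {"tx": 0.003,"ty": 0.01,"tz": 0.2667,"turn": -0.0011},
    {"tx": 0.003,"ty": 0.01,"tz": 0.35,"turn": -0.0011},
    {"tx": 0.003,"ty": 0.01,"tz": 0.3933,"turn": -0.0011},
    {"tx": 0.003,"ty": 0.01,"tz": 0.4033,"turn": -0.0011},
    {"tx": 0.003,"ty": 0.01,"tz": 0.4033,"turn": -0.0011},
  ],
)

```text
time: 20.1
ee_pos: [0.5039, 0.1722, 0.0592]
eef_rot: [180.0, -0.2, -158.1]
contact_force: [-0.0, 0.0, 0.1]
finger_gap: 0.0854
gripper_force: 0.0
```

servo_tool(
  motion=[
    {"tx": 0,"ty": 0,"tz": 0,"turn": 0},
    {"tx": 0,"ty": 0,"tz": 0,"turn": 0},
    {"tx": 0,"ty": 0,"tz": 0,"turn": 0},
    {"tx": 0,"ty": 0,"tz": 0,"turn": 0},
    {"tx": 0,"ty": 0,"tz": 0,"turn": 0},
    {"tx": 0,"ty": 0,"tz": 0,"turn": 0},
    {"tx": 0,"ty": 0,"tz": 0,"turn": 0},
    {"tx": 0,"ty": 0,"tz": 0,"turn": 0},
  ],
  fingers=1,
)

```text
time: 20.77
ee_pos: [0.507, 0.1737, 0.0633]
eef_rot: [-179.9, 0.2, -158.0]
contact_force: [-0.4, -1.2, 5.3]
finger_gap: 0.0404
gripper_force: 61.1
```

```bash
python3 go.py .5055 .1722 .06 -158.2
```

```text
at [0.507  0.1737 0.0633] [-179.94    0.22 -158.04] d [ 0.0019 -0.0008  0.0033] turn 0.2 q [ 12.   7. -12.  71.  -0. -10.] t 20.77 gap 0.0404 F [-0.4 -1.2  5.3]
```

In the tool's units: -0.13 m is -0.4333, -0.06 m is -0.2.

servo_tool(
  motion=[
    {"tx": 0,"ty": 0,"tz": -0.0167,"turn": 0},
    {"tx": 0,"ty": 0,"tz": -0.05,"turn": 0},
    {"tx": 0,"ty": 0,"tz": -0.1167,"turn": 0},
    {"tx": 0,"ty": 0,"tz": -0.2,"turn": 0},
    {"tx": 0,"ty": 0,"tz": -0.2833,"turn": 0},
    {"tx": 0,"ty": 0,"tz": -0.3667,"turn": 0},
    {"tx": 0,"ty": 0,"tz": -0.4167,"turn": 0},
    {"tx": 0,"ty": 0,"tz": -0.4333,"turn": 0},
  ],
)

```text
time: 21.43
ee_pos: [0.5067, 0.1738, 0.1952]
eef_rot: [-180.0, 0.3, -158.0]
contact_force: [0.3, -0.0, -0.9]
finger_gap: 0.0406
gripper_force: 60.7
```

```bash
python3 go.py .528 -.157 .19 129.1
```

```text
at [0.5067 0.1738 0.1952] [-179.95    0.3  -158.04] d [ 0.104  -0.3148  0.0052] turn 72.9 q [ 12.   4.   0.  86.   0. -10.] t 21.43 gap 0.0406 F [ 0.3 -0.  -0.9]
```

In the tool's units: -0.163 m is -0.5433, -0.139 m is -0.4633, 37 degrees is 0.1028.

servo_tool(
  motion=[
    {"tx": 0.0067,"ty": -0.02,"tz": 0,"turn": 0.0056},
    {"tx": 0.0233,"ty": -0.0667,"tz": 0,"turn": 0.0139},
    {"tx": 0.0467,"ty": -0.14,"tz": 0,"turn": 0.0278},
    {"tx": 0.0733,"ty": -0.22,"tz": 0,"turn": 0.0444},
    {"tx": 0.1,"ty": -0.3,"tz": 0,"turn": 0.0611},
    {"tx": 0.1267,"ty": -0.3833,"tz": 0,"turn": 0.075},
    {"tx": 0.1533,"ty": -0.4633,"tz": 0,"turn": 0.0889},
    {"tx": 0.18,"ty": -0.5433,"tz": 0,"turn": 0.1028},
  ],
)

```text
time: 22.1
ee_pos: [0.5146, 0.0006, 0.1889]
eef_rot: [-180.0, -0.2, 164.6]
contact_force: [-0.8, 0.4, -1.6]
finger_gap: 0.0401
gripper_force: 60.7
```

```bash
python3 go.py .528 -.157 .19 129.1
```

```text
at [0.5146 0.0006 0.1889] [-179.95   -0.25  164.61] d [-0.0547 -0.1484 -0.0011] turn 35.5 q [-7.  1. -3. 86. -0.  8.] t 22.1 gap 0.0401 F [-0.8  0.4 -1.6]
```

In the tool's units: -0.1484 m is -0.4947, -0.0547 m is -0.1823, 35.5 degrees is 0.0986.

servo_tool(
  motion=[
    {"tx": -0.03,"ty": -0.0833,"tz": 0,"turn": 0.0167},
    {"tx": -0.0633,"ty": -0.17,"tz": 0,"turn": 0.0333},
    {"tx": -0.0933,"ty": -0.2567,"tz": 0,"turn": 0.05},
    {"tx": -0.1267,"ty": -0.3433,"tz": 0,"turn": 0.0667},
    {"tx": -0.1567,"ty": -0.4233,"tz": 0,"turn": 0.0833},
    {"tx": -0.1767,"ty": -0.4767,"tz": 0,"turn": 0.0944},
    {"tx": -0.1823,"ty": -0.4947,"tz": 0,"turn": 0.0986},
    {"tx": -0.1823,"ty": -0.4947,"tz": 0,"turn": 0.0986},
  ],
)

```text
time: 22.77
ee_pos: [0.5293, -0.1565, 0.1892]
eef_rot: [-179.9, -0.2, 129.3]
contact_force: [0.3, -0.1, -1.3]
finger_gap: 0.0406
gripper_force: 60.7
```

In the tool's units: 0.08 m is 0.2667, 0.07 m is 0.2333.

servo_tool(
  motion=[
    {"tx": 0,"ty": 0,"tz": 0,"turn": 0},
    {"tx": 0,"ty": 0,"tz": 0.0333,"turn": 0},
    {"tx": 0,"ty": 0,"tz": 0.1,"turn": 0},
    {"tx": 0,"ty": 0,"tz": 0.1667,"turn": 0},
    {"tx": 0,"ty": 0,"tz": 0.2333,"turn": 0},
    {"tx": 0,"ty": 0,"tz": 0.2667,"turn": 0},
    {"tx": 0,"ty": 0,"tz": 0.2667,"turn": 0},
    {"tx": 0,"ty": 0,"tz": 0.2667,"turn": 0},
  ],
)

```text
time: 23.43
ee_pos: [0.5299, -0.1544, 0.1105]
eef_rot: [-180.0, -0.1, 129.5]
contact_force: [-0.2, 0.5, -0.3]
finger_gap: 0.04
gripper_force: 60.7
```

```bash
python3 go.py .528 -.157 .0573 129.1
```

```text
at [ 0.5299 -0.1544  0.1105] [-1.7995e+02 -1.0000e-01  1.2954e+02] d [-0.0008 -0.0031  0.0532] turn 0.4 q [-23.   8.  -5.  77.   0.  27.] t 23.43 gap 0.04 F [-0.2  0.5 -0.3]
```

In the tool's units: 0.047 m is 0.1567, -0.0008 m is -0.0027, 0.4 degrees is 0.0011.

servo_tool(
  motion=[
    {"tx": -0.0017,"ty": -0.0067,"tz": 0.0167,"turn": 0.0011},
    {"tx": -0.0027,"ty": -0.01,"tz": 0.05,"turn": 0.0011},
    {"tx": -0.0027,"ty": -0.01,"tz": 0.09,"turn": 0.0011},
    {"tx": -0.0027,"ty": -0.01,"tz": 0.1233,"turn": 0.0011},
    {"tx": -0.0027,"ty": -0.01,"tz": 0.1467,"turn": 0.0011},
    {"tx": -0.0027,"ty": -0.01,"tz": 0.1567,"turn": 0.0011},
    {"tx": -0.0027,"ty": -0.01,"tz": 0.1567,"turn": 0.0011},
    {"tx": -0.0027,"ty": -0.01,"tz": 0.1567,"turn": 0.0011},
  ],
)

```text
time: 24.1
ee_pos: [0.5285, -0.1579, 0.064]
eef_rot: [-180.0, -0.0, 129.1]
contact_force: [-0.0, -0.2, -1.7]
finger_gap: 0.0407
gripper_force: 60.7
```

```bash
python3 go.py .528 -.157 .0573 129.1
```

```text
at [ 0.5285 -0.1579  0.064 ] [-1.7999e+02 -3.0000e-02  1.2906e+02] d [0.0011 0.0002 0.0067] turn -0.0 q [-24.   9.  -9.  72.   0.  27.] t 24.1 gap 0.0407 F [-0.  -0.2 -1.7]
```

In the tool's units: 0.006 m is 0.02, 0.005 m is 0.0167.

servo_tool(
  motion=[
    {"tx": 0.0033,"ty": 0,"tz": 0.0067,"turn": 0},
    {"tx": 0.0033,"ty": 0,"tz": 0.01,"turn": 0},
    {"tx": 0.0033,"ty": 0,"tz": 0.0133,"turn": 0},
    {"tx": 0.0033,"ty": 0,"tz": 0.0167,"turn": 0},
    {"tx": 0.0033,"ty": 0,"tz": 0.02,"turn": 0},
    {"tx": 0.0033,"ty": 0,"tz": 0.02,"turn": 0},
  ],
)

```text
time: 24.6
ee_pos: [0.528, -0.1572, 0.0581]
eef_rot: [-180.0, -0.0, 129.1]
contact_force: [1.0, -0.3, -1.0]
finger_gap: 0.0403
gripper_force: 60.7
```

In the tool's units: 0.0015 m is 0.005, 0.001 m is 0.0033.

servo_tool(
  motion=[
    {"tx": 0,"ty": 0,"tz": 0.0017,"turn": 0},
    {"tx": 0,"ty": 0,"tz": 0.0033,"turn": 0},
    {"tx": 0,"ty": 0,"tz": 0.005,"turn": 0},
    {"tx": 0,"ty": 0,"tz": 0.005,"turn": 0},
  ],
)

```text
time: 24.93
ee_pos: [0.5282, -0.1573, 0.0574]
eef_rot: [180.0, 0.0, 129.1]
contact_force: [-1.0, 0.5, 1.7]
finger_gap: 0.0406
gripper_force: 61.0
```

In the tool's units: 0.0005 m is 0.0017.

servo_tool(
  motion=[
    {"tx": 0,"ty": 0,"tz": 0.0017,"turn": 0},
    {"tx": 0,"ty": 0,"tz": 0.0017,"turn": 0},
  ],
)

```text
time: 25.1
ee_pos: [0.5282, -0.1573, 0.0574]
eef_rot: [180.0, 0.0, 129.1]
contact_force: [-2.2, 1.5, 4.5]
finger_gap: 0.0404
gripper_force: 61.3
```

servo_tool(
  motion=[
    {"tx": 0,"ty": 0,"tz": 0,"turn": 0},
    {"tx": 0,"ty": 0,"tz": 0,"turn": 0},
    {"tx": 0,"ty": 0,"tz": 0,"turn": 0},
    {"tx": 0,"ty": 0,"tz": 0,"turn": 0},
    {"tx": 0,"ty": 0,"tz": 0,"turn": 0},
    {"tx": 0,"ty": 0,"tz": 0,"turn": 0},
    {"tx": 0,"ty": 0,"tz": 0,"turn": 0},
  ],
  fingers=-1,
)

```text
time: 25.68
ee_pos: [0.528, -0.1572, 0.0562]
eef_rot: [-180.0, -0.0, 129.1]
contact_force: [0.3, 0.1, 0.5]
finger_gap: 0.0855
gripper_force: 0.0
```

In the tool's units: -0.14 m is -0.4667, -0.135 m is -0.45.

servo_tool(
  motion=[
    {"tx": 0,"ty": 0,"tz": -0.0333,"turn": 0},
    {"tx": 0,"ty": 0,"tz": -0.1,"turn": 0},
    {"tx": 0,"ty": 0,"tz": -0.1833,"turn": 0},
    {"tx": 0,"ty": 0,"tz": -0.2833,"turn": 0},
    {"tx": 0,"ty": 0,"tz": -0.3833,"turn": 0},
    {"tx": 0,"ty": 0,"tz": -0.45,"turn": 0},
    {"tx": 0,"ty": 0,"tz": -0.4667,"turn": 0},
  ],
)

```text
time: 26.27
ee_pos: [0.5304, -0.1582, 0.2024]
eef_rot: [179.8, 0.5, 129.1]
contact_force: [-0.3, -0.4, 0.2]
finger_gap: 0.0852
gripper_force: 0.0
```

```bash
python3 go.py .4448 .1475 .19 -158.2
```

```text
at [ 0.5304 -0.1582  0.2024] [179.75   0.48 129.06] d [0.2913 0.1262 0.0124] turn -72.7 q [-24.   6.   4.  87.   0.  27.] t 26.27 gap 0.0852 F [-0.3 -0.4  0.2]
```

In the tool's units: 0.168 m is 0.56, 0.145 m is 0.4833, -43 degrees is -0.1194.

servo_tool(
  motion=[
    {"tx": 0.0333,"ty": 0.0133,"tz": 0,"turn": -0.0083},
    {"tx": 0.1,"ty": 0.0433,"tz": 0,"turn": -0.0222},
    {"tx": 0.1767,"ty": 0.0767,"tz": 0,"turn": -0.0361},
    {"tx": 0.2533,"ty": 0.11,"tz": 0,"turn": -0.0528},
    {"tx": 0.33,"ty": 0.1433,"tz": 0,"turn": -0.0694},
    {"tx": 0.4067,"ty": 0.1767,"tz": 0,"turn": -0.0861},
    {"tx": 0.4833,"ty": 0.21,"tz": 0,"turn": -0.1028},
    {"tx": 0.56,"ty": 0.2433,"tz": 0,"turn": -0.1194},
  ],
)

```text
time: 26.93
ee_pos: [0.478, 0.0203, 0.1956]
eef_rot: [180.0, -0.1, 172.3]
contact_force: [0.6, 0.2, -0.6]
finger_gap: 0.0855
gripper_force: 0.0
```

```bash
python3 go.py .4448 .1475 .19 -158.2
```

```text
at [0.478  0.0203 0.1956] [ 1.8000e+02 -7.0000e-02  1.7234e+02] d [0.0498 0.1216 0.0056] turn -29.5 q [-6. -4. -8. 87.  0.  2.] t 26.93 gap 0.0855 F [ 0.6  0.2 -0.6]
```

Shaker grip: TCP z = 0.020 + 0.043 = 0.063.

In the tool's units: 0.1216 m is 0.4053, 0.0498 m is 0.166, -29.5 degrees is -0.0819.

servo_tool(
  motion=[
    {"tx": 0.0267,"ty": 0.0667,"tz": 0,"turn": -0.0167},
    {"tx": 0.06,"ty": 0.1467,"tz": 0,"turn": -0.0333},
    {"tx": 0.0933,"ty": 0.2267,"tz": 0,"turn": -0.05},
    {"tx": 0.1267,"ty": 0.3067,"tz": 0,"turn": -0.0667},
    {"tx": 0.1533,"ty": 0.3767,"tz": 0,"turn": -0.0806},
    {"tx": 0.166,"ty": 0.4053,"tz": 0,"turn": -0.0819},
    {"tx": 0.166,"ty": 0.4053,"tz": 0,"turn": -0.0819},
    {"tx": 0.166,"ty": 0.4053,"tz": 0,"turn": -0.0819},
  ],
)

```text
time: 27.6
ee_pos: [0.4462, 0.1464, 0.1959]
eef_rot: [-180.0, -0.0, -158.5]
contact_force: [0.6, -0.5, 0.6]
finger_gap: 0.0853
gripper_force: 0.0
```

```bash
python3 - <<'E'
from h import *
p,d=grab('wrist','w7'); a,_=grab('scene','sc7')
cv2.imwrite('pics/m7.png',np.hstack([cv2.resize(p[160:400,200:440],(400,400)),cv2.resize(a[170:340,90:260],(400,400),interpolation=cv2.INTER_CUBIC)]))
E
python3 go.py .4448 .1475 .063 -158.2
```

```text
at [0.4466 0.1456 0.1961] [-1.7997e+02 -3.0000e-02 -1.5856e+02] d [0.001  0.0024 0.1331] turn -0.4 q [ 10.  -6.  -9.  87.  -0. -12.] t 27.7 gap 0.0852 F [ 0.4 -0.2 -0.4]
```

View pics/m7.png

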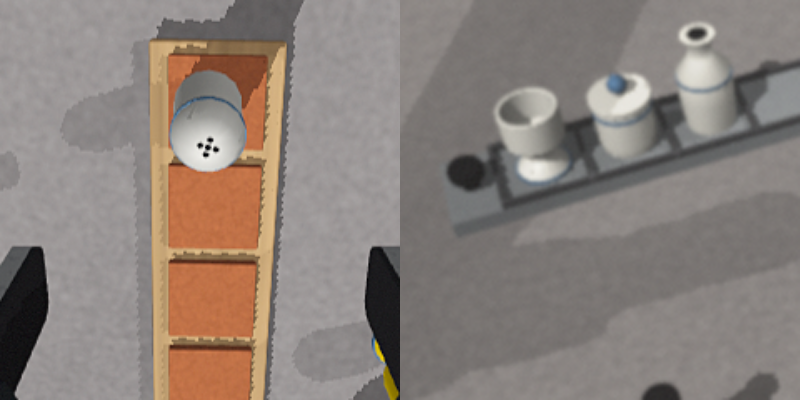

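The cup, jar and vase stand in stalls 1 to 3 at (540,140), (625,120) and (705,90). The shaker (207,130) is centred between the fingers.

In the tool's units: 0.132 m is 0.44, 0.0024 m is 0.008, -0.4 degrees is -0.0011.

servo_tool(
  motion=[
    {"tx": 0.0017,"ty": 0.0033,"tz": 0.04,"turn": -0.0008},
    {"tx": 0.0033,"ty": 0.008,"tz": 0.1167,"turn": -0.0011},
    {"tx": 0.0033,"ty": 0.008,"tz": 0.2067,"turn": -0.0011},
    {"tx": 0.0033,"ty": 0.008,"tz": 0.3,"turn": -0.0011},
    {"tx": 0.0033,"ty": 0.008,"tz": 0.3833,"turn": -0.0011},
    {"tx": 0.0033,"ty": 0.008,"tz": 0.43,"turn": -0.0011},
    {"tx": 0.0033,"ty": 0.008,"tz": 0.44,"turn": -0.0011},
    {"tx": 0.0033,"ty": 0.008,"tz": 0.44,"turn": -0.0011},
  ],
)

```text
time: 28.37
ee_pos: [0.4431, 0.1474, 0.0622]
eef_rot: [180.0, -0.2, -158.1]
contact_force: [-0.2, 0.5, 0.6]
finger_gap: 0.0854
gripper_force: 0.0
```

servo_tool(
  motion=[
    {"tx": 0,"ty": 0,"tz": 0,"turn": 0},
    {"tx": 0,"ty": 0,"tz": 0,"turn": 0},
    {"tx": 0,"ty": 0,"tz": 0,"turn": 0},
    {"tx": 0,"ty": 0,"tz": 0,"turn": 0},
    {"tx": 0,"ty": 0,"tz": 0,"turn": 0},
    {"tx": 0,"ty": 0,"tz": 0,"turn": 0},
    {"tx": 0,"ty": 0,"tz": 0,"turn": 0},
    {"tx": 0,"ty": 0,"tz": 0,"turn": 0},
  ],
  fingers=1,
)

```text
time: 29.03
ee_pos: [0.446, 0.1486, 0.066]
eef_rot: [-179.9, 0.2, -158.0]
contact_force: [1.2, -0.6, 5.9]
finger_gap: 0.0337
gripper_force: 60.2
```

```bash
python3 go.py .4448 .1475 .063 -158.2
```

```text
at [0.446  0.1486 0.066 ] [-179.95    0.19 -158.05] d [ 0.0016 -0.0006  0.003 ] turn 0.2 q [ 10.  -3. -21.  72.  -0. -12.] t 29.03 gap 0.0337 F [ 1.2 -0.6  5.9]
```

In the tool's units: -0.13 m is -0.4333, -0.06 m is -0.2.

servo_tool(
  motion=[
    {"tx": 0,"ty": 0,"tz": -0.0167,"turn": 0},
    {"tx": 0,"ty": 0,"tz": -0.05,"turn": 0},
    {"tx": 0,"ty": 0,"tz": -0.1167,"turn": 0},
    {"tx": 0,"ty": 0,"tz": -0.2,"turn": 0},
    {"tx": 0,"ty": 0,"tz": -0.2833,"turn": 0},
    {"tx": 0,"ty": 0,"tz": -0.3667,"turn": 0},
    {"tx": 0,"ty": 0,"tz": -0.4167,"turn": 0},
    {"tx": 0,"ty": 0,"tz": -0.4333,"turn": 0},
  ],
)

```text
time: 29.7
ee_pos: [0.4458, 0.1487, 0.1978]
eef_rot: [-179.9, 0.3, -158.0]
contact_force: [0.6, 0.4, -1.0]
finger_gap: 0.0334
gripper_force: 59.7
```

```bash
python3 go.py .4876 -.1074 .19 129.1
```

```text
at [0.4458 0.1487 0.1978] [-179.95    0.28 -158.04] d [ 0.0571 -0.2532  0.0078] turn 72.9 q [ 10.  -6.  -9.  87.   0. -12.] t 29.7 gap 0.0334 F [ 0.6  0.4 -1. ]
```

In the tool's units: -0.13 m is -0.4333, -0.112 m is -0.3733, 37 degrees is 0.1028.

servo_tool(
  motion=[
    {"tx": 0.0033,"ty": -0.0167,"tz": 0,"turn": 0.0056},
    {"tx": 0.0133,"ty": -0.0567,"tz": 0,"turn": 0.0139},
    {"tx": 0.0267,"ty": -0.1167,"tz": 0,"turn": 0.0278},
    {"tx": 0.04,"ty": -0.18,"tz": 0,"turn": 0.0444},
    {"tx": 0.0567,"ty": -0.2467,"tz": 0,"turn": 0.0611},
    {"tx": 0.07,"ty": -0.31,"tz": 0,"turn": 0.075},
    {"tx": 0.0833,"ty": -0.3733,"tz": 0,"turn": 0.0889},
    {"tx": 0.0967,"ty": -0.4333,"tz": 0,"turn": 0.1028},
  ],
)

```text
time: 30.37
ee_pos: [0.465, 0.0158, 0.192]
eef_rot: [-179.9, -0.2, 164.6]
contact_force: [0.9, -0.4, -1.2]
finger_gap: 0.0333
gripper_force: 59.7
```

```bash
python3 go.py .4876 -.1074 .19 129.1
```

```text
at [0.465  0.0158 0.192 ] [-179.95   -0.24  164.6 ] d [-0.0545 -0.1128  0.002 ] turn 35.5 q [ -6.  -6. -10.  87.  -0.   9.] t 30.37 gap 0.0333 F [ 0.9 -0.4 -1.2]
```

In the tool's units: -0.1128 m is -0.376, -0.0545 m is -0.1817, 35.5 degrees is 0.0986.

servo_tool(
  motion=[
    {"tx": -0.03,"ty": -0.0633,"tz": 0,"turn": 0.0167},
    {"tx": -0.0633,"ty": -0.13,"tz": 0,"turn": 0.0333},
    {"tx": -0.0933,"ty": -0.1933,"tz": 0,"turn": 0.05},
    {"tx": -0.1267,"ty": -0.2633,"tz": 0,"turn": 0.0667},
    {"tx": -0.1567,"ty": -0.3233,"tz": 0,"turn": 0.0833},
    {"tx": -0.1767,"ty": -0.3633,"tz": 0,"turn": 0.0944},
    {"tx": -0.1817,"ty": -0.376,"tz": 0,"turn": 0.0986},
    {"tx": -0.1817,"ty": -0.376,"tz": 0,"turn": 0.0986},
  ],
)

```text
time: 31.03
ee_pos: [0.4886, -0.1068, 0.1923]
eef_rot: [-179.9, -0.2, 129.3]
contact_force: [-0.1, 0.4, -1.0]
finger_gap: 0.0332
gripper_force: 59.8
```

servo_tool(
  motion=[
    {"tx": 0,"ty": 0,"tz": 0,"turn": 0},
    {"tx": 0,"ty": 0,"tz": 0.0333,"turn": 0},
    {"tx": 0,"ty": 0,"tz": 0.1,"turn": 0},
    {"tx": 0,"ty": 0,"tz": 0.1667,"turn": 0},
    {"tx": 0,"ty": 0,"tz": 0.2333,"turn": 0},
    {"tx": 0,"ty": 0,"tz": 0.2667,"turn": 0},
    {"tx": 0,"ty": 0,"tz": 0.2667,"turn": 0},
    {"tx": 0,"ty": 0,"tz": 0.2667,"turn": 0},
  ],
)

```text
time: 31.7
ee_pos: [0.4889, -0.1052, 0.1136]
eef_rot: [-179.9, -0.1, 129.5]
contact_force: [0.2, 0.2, -1.8]
finger_gap: 0.0334
gripper_force: 59.8
```

```bash
python3 go.py .4876 -.1074 .06 129.1
```

```text
at [ 0.4889 -0.1052  0.1136] [-1.7995e+02 -9.0000e-02  1.2952e+02] d [-0.0008 -0.0024  0.0536] turn 0.4 q [-20.  -0. -13.  77.   0.  31.] t 31.7 gap 0.0334 F [ 0.2  0.2 -1.8]
```

In the tool's units: 0.047 m is 0.1567, -0.0024 m is -0.008, 0.4 degrees is 0.0011.

servo_tool(
  motion=[
    {"tx": -0.0017,"ty": -0.0067,"tz": 0.0167,"turn": 0.0011},
    {"tx": -0.0017,"ty": -0.008,"tz": 0.05,"turn": 0.0011},
    {"tx": -0.0017,"ty": -0.008,"tz": 0.09,"turn": 0.0011},
    {"tx": -0.0017,"ty": -0.008,"tz": 0.1233,"turn": 0.0011},
    {"tx": -0.0017,"ty": -0.008,"tz": 0.1467,"turn": 0.0011},
    {"tx": -0.0017,"ty": -0.008,"tz": 0.1567,"turn": 0.0011},
    {"tx": -0.0017,"ty": -0.008,"tz": 0.1567,"turn": 0.0011},
    {"tx": -0.0017,"ty": -0.008,"tz": 0.1567,"turn": 0.0011},
  ],
)

```text
time: 32.37
ee_pos: [0.4879, -0.108, 0.067]
eef_rot: [-180.0, -0.0, 129.1]
contact_force: [0.1, 0.9, -1.5]
finger_gap: 0.0338
gripper_force: 59.8
```

```bash
python3 go.py .4876 -.1074 .06 129.1
```

```text
at [ 0.4879 -0.108   0.067 ] [-1.7998e+02 -3.0000e-02  1.2905e+02] d [0.0007 0.0001 0.007 ] turn -0.0 q [-20.   1. -17.  72.   0.  31.] t 32.37 gap 0.0338 F [ 0.1  0.9 -1.5]
```

In the tool's units: 0.006 m is 0.02, 0.005 m is 0.0167.

servo_tool(
  motion=[
    {"tx": 0,"ty": 0,"tz": 0.0067,"turn": 0},
    {"tx": 0,"ty": 0,"tz": 0.01,"turn": 0},
    {"tx": 0,"ty": 0,"tz": 0.0133,"turn": 0},
    {"tx": 0,"ty": 0,"tz": 0.0167,"turn": 0},
    {"tx": 0,"ty": 0,"tz": 0.02,"turn": 0},
    {"tx": 0,"ty": 0,"tz": 0.02,"turn": 0},
  ],
)

```text
time: 32.87
ee_pos: [0.488, -0.108, 0.0611]
eef_rot: [-180.0, -0.0, 129.1]
contact_force: [0.5, 0.8, -1.2]
finger_gap: 0.0335
gripper_force: 59.8
```

In the tool's units: 0.002 m is 0.0067, 0.0015 m is 0.005.

servo_tool(
  motion=[
    {"tx": 0,"ty": 0,"tz": 0.0017,"turn": 0},
    {"tx": 0,"ty": 0,"tz": 0.0033,"turn": 0},
    {"tx": 0,"ty": 0,"tz": 0.005,"turn": 0},
    {"tx": 0,"ty": 0,"tz": 0.0067,"turn": 0},
    {"tx": 0,"ty": 0,"tz": 0.0067,"turn": 0},
  ],
)

```text
time: 33.28
ee_pos: [0.4882, -0.108, 0.06]
eef_rot: [180.0, 0.0, 129.1]
contact_force: [-1.7, 1.2, 3.5]
finger_gap: 0.0338
gripper_force: 60.3
```

servo_tool(
  motion=[
    {"tx": 0,"ty": 0,"tz": 0,"turn": 0},
    {"tx": 0,"ty": 0,"tz": 0,"turn": 0},
    {"tx": 0,"ty": 0,"tz": 0,"turn": 0},
    {"tx": 0,"ty": 0,"tz": 0,"turn": 0},
    {"tx": 0,"ty": 0,"tz": 0,"turn": 0},
    {"tx": 0,"ty": 0,"tz": 0,"turn": 0},
    {"tx": 0,"ty": 0,"tz": 0,"turn": 0},
  ],
  fingers=-1,
)

```text
time: 33.87
ee_pos: [0.4881, -0.108, 0.0592]
eef_rot: [-180.0, -0.0, 129.1]
contact_force: [-0.1, -0.0, 0.0]
finger_gap: 0.0855
gripper_force: 0.0
```

In the tool's units: -0.17 m is -0.5667, -0.16 m is -0.5333.

servo_tool(
  motion=[
    {"tx": 0,"ty": 0,"tz": -0.0333,"turn": 0},
    {"tx": 0,"ty": 0,"tz": -0.1,"turn": 0},
    {"tx": 0,"ty": 0,"tz": -0.2,"turn": 0},
    {"tx": 0,"ty": 0,"tz": -0.3167,"turn": 0},
    {"tx": 0,"ty": 0,"tz": -0.4333,"turn": 0},
    {"tx": 0,"ty": 0,"tz": -0.5333,"turn": 0},
    {"tx": 0,"ty": 0,"tz": -0.5667,"turn": 0},
    {"tx": 0,"ty": 0,"tz": -0.5667,"turn": 0},
  ],
)

```text
time: 34.53
ee_pos: [0.4902, -0.1087, 0.2342]
eef_rot: [179.7, 0.4, 129.1]
contact_force: [0.1, -0.6, -0.3]
finger_gap: 0.0858
gripper_force: 0.0
```

```bash
python3 - <<'E'
from h import *
a,_=grab('side','s9'); b,_=grab('scene','sc9')
cv2.imwrite('pics/m9.png',np.hstack([cv2.resize(a[110:270,320:480],(400,400),interpolation=cv2.INTER_CUBIC),cv2.resize(b[120:310,90:280],(400,400),interpolation=cv2.INTER_CUBIC)]))
E
python3 go.py .4876 -.1074 .2 129.1
```

```text
at [ 0.4881 -0.108   0.2291] [1.8000e+02 1.0000e-02 1.2905e+02] d [ 0.0008 -0.      0.0291] turn -0.0 q [-20.  -1.  -1.  90.   0.  31.] t 34.63 gap 0.0859 F [-1.2 -0.4 -1. ]
```

View pics/m9.png

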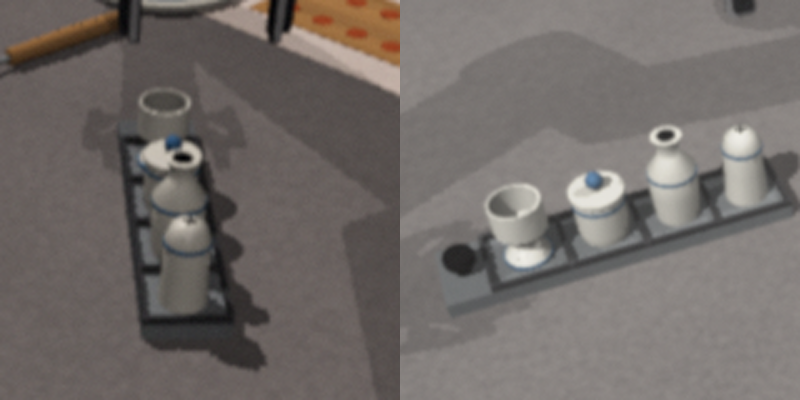

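All four pieces stand upright in their stalls: cup (520,225), jar (600,210), vase (675,175) and shaker (743,165), in that order from the knob (460,260). The gripper is clear.

```bash
python3 -c "
from workcell import manip
print(manip.hand_in())"
```

```text
the job is handed in; nothing more can be done
None
```

The job is handed in: the egg cup, jar, vase and shaker stand upright and released in kiln stalls 1 to 4, counted from the knob, in their original order, and the arm was clear of them at about 35 s.

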